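Fit and tension a bow saw blade

TASK

Fit the loose blade to the bow saw clamped on the cedar ledge: lay it flat with its two slots over the saw's upright pins, teeth outward, away from the bow. Then wind the star-shaped tension wheel tight by its arms, going by feel, until the blade is firmly taut (about 10 N at an arm's ball end; it turns free at about 6 N), without over-straining it or leaning hard on the saw, and leave the egg cup, jar and tin undisturbed.

Things in the scene. Friction and masses are not known exactly. Their poses are not given: they have to be found in the camera images.
- saw: green bow saw, 300 mm class, fixed flat on its side, its bow clamped to the cedar ledge. Origin: on the bench top, straight under the middle of the blade line (where the blade belongs). Its y runs along the blade line towards the tension wheel, its x from the blade line towards the back of the bow, z up. Nothing stands above the blade line but the pins.
- bow_back (a point): middle of the back of the bow (saw x 131, y 0, z 80 mm). The 16 mm tube curves from here round to both ends of the blade line at saw y = -190 and +188, top at z = 88 mm. Two clamps at saw y = -100 and 105, x = 88 to 140, rise to z = 108 mm.
- blade_seat (a point): middle of where the fitted blade's underside lies (saw x 0, y 0, z 92 mm). At each end it lies on a flat steel block from which an upright pin rises, 6 mm thick, round-ended, top at z = 109 mm. Laid on, the blade is slack by 2 to 7 mm; once that is taken up the springy saw resists with about 80 N of blade tension per mm.
- heel_seat (a point): seat of the heel pin (saw x 0, y -150, z 92 mm); the true pin stands up to 1.5 mm to either side of it along y, differently in each saw
- wheel_seat (a point): seat of the wheel-end pin as at the start (saw x 0, y 151.6, z 92 mm); the true pin starts up to 0.6 mm to either side along y, and the wheel draws it outward (+y) by 2 mm per radian
- wheel: five-armed star tension wheel at the saw's +y end, axis along the saw's y. Origin: on the axis, in the plane of the arms (80 mm above the bench). Hub radius 14 mm, 26 mm long. Five steel arms 9 mm thick, 72 degrees apart, end in 16 mm balls whose centres are 55 mm from the axis (four red, one yellow); the yellow one's arm is the wheel's own +z.
- wheel_hub (a point): the wheel's centre on the saw (saw x 0, y 235, z 80 mm). It tightens clockwise seen from outside (from +y): the arms on the saw's -x side (robot's side) go down and can be pushed down from above, one after another. It stays where left. Force at a ball square to its arm, turning tighter: 6.2 N (0.34 N m) while slack, plus 0.036 N (0.002 N m) per N of blade tension. It takes 1.8 to 4.2 rad.
- blade: loose flat steel saw blade, 325 mm long (its y), 24 wide (x), 4 thick, about 0.2 kg, lying on two 24 mm high wooden slips (at its y = +90 and -90 mm). Origin: middle of its underside. Teeth along its -x edge. A lengthwise slot through each end, 10 mm wide, from 139 to 157 mm from the middle. Fitted: its x, y, z lie along the saw's.
- blade_teeth (a point): middle of the toothed edge of the blade (blade x = -12, y = 0, z = 2 mm)
- egg_cup: white ceramic egg cup on the bench, 62 mm high, 50 mm wide; origin centre of its foot; leave alone
- hibiscus_jar: sealed glass jar of dried hibiscus on the bench, 68 mm wide, 100 mm high; origin centre of its underside; leave alone
- screw_tin: round tin with yellow lid on the bench, 74 mm wide, 46 mm high; origin centre of its underside; leave alone

How it is judged:
By the outcome, as a careful person would: the job done as asked, in the order asked, and still so for the second after the job is handed in, with the robot touching nothing.
It also fails if it takes over 72 s, if anything falls off the work surface, if the arm or the gripper's body presses on something with over 40 N, if the wrist force passes 120 N, or if a joint passes its speed limit or range.

ROBOT

A 7-joint arm with a two-finger parallel gripper is mounted at the origin on the work surface. World frame = base frame: x ahead of the robot, y to its left, z up, the work surface at z = 0. Lengths are in m, angles in rad, forces in N, time in s.
With the tool pointing down it reaches from about 0.425 to 0.925 m from the base axis. Payload 6.8 kg.
Tool frame: the origin (TCP) lies at the very end of the fingers, on their centre line; the grasp point (between the pads) lies 19 mm behind it; x points along the fingers, y is the direction in which the jaws open and shut, and the axes are right-handed (so a half turn about x gives the same grasp; the last joint's range is limited). The gripper opens to 85 mm and grips with 20 to 120 N. Pads are 22 mm wide; open, the fingers measure 114 mm over their backs; the gripper's body (76 mm by 85 mm) begins 54 mm behind the grasp point. The pads swing forward as they close: fully open they stand 13 mm farther back than shut.
Start: joints at [-1.371, 0.477, 0.022, 1.555, -0.011, 1.109, -0.083], TCP at [0.204, 0.643, 0.231] pointing down, gripper open.
Joint ranges: [-2.96, 2.96], [-0.34, 2.1], [-1.41, 1.46], [0.24, 2.44], [-1.37, 4.51], [0.17, 1.92], [-2.96, 2.96]. Speed limits (rad/s): [2.39, 2.39, 3.14, 3.14, 3.14, 3.14, 3.14].

INTERFACE

Orientations are given as a unit quaternion [x, y, z, w].
In Python, from station import env gives the robot as it stands.
- The arm moves only by the shell command python3 -m creep 'ROWS' [FORCE]. ROWS is JSON, a list of rows, each a list of 5 numbers: the opening, from 0 (shut) to 1 (fully open), then the shift along the tool's x, y, z in mm, then the turn about the tool's x in degrees. A call has 1 to 20 rows; each row is the pose to reach, as a shift and turn from the pose commanded when the call began, along the tool's axes at that moment; what a row does not reach only later rows make up. A row lasts 1/10 s, in which the tool goes at most 50 mm and 8.59 degrees, less where a joint would pass 70% of its speed; a pose out of reach is approached as far as the arm can. A call with a gripper value outside its range is refused whole. The fingers move at their own pace and stop on an object; FORCE is the grip in N (left out, the last holds). Time passes only in rows, so rows that repeat a pose let the fingers close. It gives the time, the measured TCP pose, the force and the opening at its end, in the units of the state.
- env.state(): the state, without advancing time (a new reading comes with each control period).
- env.get_image(name): name is "scene" or "top" or "wrist"; returns a dict with "img" (400x640x3 uint8, blue, green, red), "intrinsics" (3x3 intrinsics, pixels), "k1" (the pictures are not rectified: a ray, as slopes to the right and down, at radius r is drawn at 1 + k1 r^2 times it, then the intrinsics apply), "rvec" (rotation vector, rad) and "tvec" (3), from world to camera coordinates, as OpenCV has them. Camera axes: x right, y down, z forward; pixel columns grow to the right and rows downward; lengths in m; the calibration is good to about 2 mm. A picture is of the moment at which its call begins. There is no depth.
- env.close_job(): hands the job in, once; it reports no verdict.
The state is a dict: "time_s": time; "joints": joint angles; "joint_velocities": joint speeds; "effort": joint torques, N m; "tcp_pos": TCP position; "tcp_rot": TCP orientation; "contact_force": force on the tool from outside, world axes, zero at the start; "ft_torque": the same for the moment, N m; "grip_width": finger opening in m.
Only numpy, scipy, OpenCV 4.12 (cv2) and the standard library are available. Lean on these libraries where they do the work, as an engineer would, in place of code of your own. Each camera call takes 0.05 s, during which the arm holds its last target.

## Working session

There is one attempt and no reset: what is moved stays moved. The work goes in short steps, Python scripts to look and compute and a shell command to move; the robot and the scene stay as the last step left them, time stands still between calls to the robot, and variables do not carry over. Pictures are saved under pics/ and viewed, and the job is handed in when it is done.

```bash
ls; mkdir -p pics
cat > h.py <<'E'
import numpy as np, cv2
from station import env
def grab(name,fn):
    d=env.get_image(name); cv2.imwrite('pics/'+fn+'.png',d['img'])
    np.savez('pics/'+fn+'.npz',**{k:np.array(v) for k,v in d.items()})
    return d
def load(fn):
    return dict(np.load('pics/'+fn+'.npz'))
def dist(d): return np.array([float(d['k1']),0,0,0,0])
def ray(d,uv):
    uv=np.array(uv,float).reshape(-1,1,2)
    K=np.array(d['intrinsics'],float)
    n=cv2.undistortPoints(uv,K,dist(d)).reshape(-1,2)
    R=cv2.Rodrigues(np.array(d['rvec'],float))[0]; t=np.array(d['tvec'],float).ravel()
    D=np.c_[n,np.ones(len(n))]@R
    return -R.T@t, D/np.linalg.norm(D,axis=1)[:,None]
def plane(d,uv,z):
    c,D=ray(d,uv); return c+D*((z-c[2])/D[:,2])[:,None]
def tri(views):
    A=0;b=0;L=[]
    for d,uv in views:
        c,D=ray(d,uv);D=D[0];P=np.eye(3)-np.outer(D,D);A=A+P;b=b+P@c;L.append((c,P))
    X=np.linalg.solve(A,b); return X,[1e3*np.linalg.norm(P@(X-c)) for c,P in L]
def proj(d,X):
    return cv2.projectPoints(np.array(X,float).reshape(-1,3),np.array(d['rvec'],float),np.array(d['tvec'],float),np.array(d['intrinsics'],float),dist(d))[0].reshape(-1,2)
E
python3 - <<'E'
from h import *
for n in ['scene','top','wrist']:
    d=grab(n,n+'0'); print(n,d['intrinsics'],d['k1'],d['rvec'],d['tvec'])
print(env.state())
E
```

```text
pics
scene [[386.12955406   0.         319.92869454]
 [  0.         386.12955406 199.81639794]
 [  0.           0.           1.        ]] 0.03329119296257965 [ 2.41165678  0.7207857  -0.21508925] [-0.48475373 -0.1833693   1.196542  ]
top [[404.17775815   0.         326.44474881]
 [  0.         404.17775815 203.5216998 ]
 [  0.           0.           1.        ]] -0.08265258412146784 [ 2.20652276 -2.16668457  0.11977917] [0.01013679 0.57746512 1.15245213]
wrist [[327.22814643   0.         316.44100883]
 [  0.         327.22814643 199.1878087 ]
 [  0.           0.           1.        ]] -0.02268183984620309 [-2.33341547 -1.70621797 -0.25403675] [-0.67479039 -0.03926435  0.38010917]
{'time_s': 0.15, 'joints': array([-1.3710534 ,  0.47760195,  0.02233031,  1.5561952 , -0.01150284,
        1.10932125, -0.08311874]), 'joint_velocities': array([ 3.87086911e-05, -2.53807596e-03, -5.96490311e-04, -4.24001621e-03,
        3.70369027e-04, -1.32879759e-03,  1.20712779e-03]), 'effort': array([ 1.54532183e-03, -5.96921253e+01,  1.60948981e+00, -2.81489879e+01,
        1.25894754e-02,  6.56007207e-03,  8.60685134e-06]), 'tcp_pos': array([0.20438527, 0.64283895, 0.23056661]), 'tcp_rot': array([ 0.10791303,  0.69879265, -0.10889742,  0.69870234]), 'contact_force': array([-0.48981334, -0.69406086,  0.09154   ]), 'ft_torque': array([ 0.03495032,  0.02746553, -0.02415735]), 'grip_width': 0.08535184969609708}
```

View pics/scene0.png

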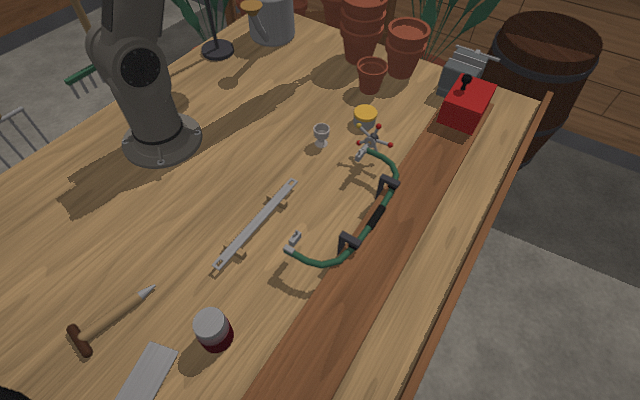

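View pics/top0.png

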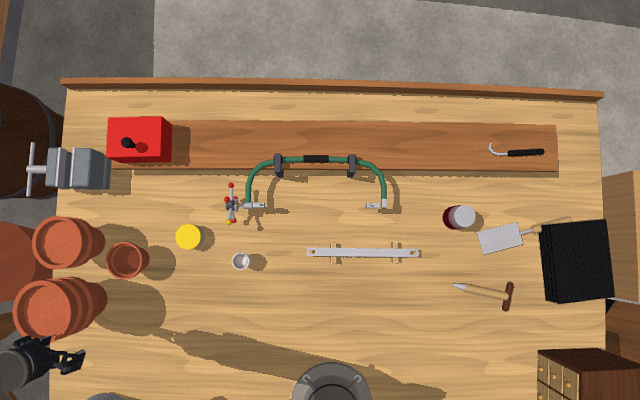

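View pics/wrist0.png

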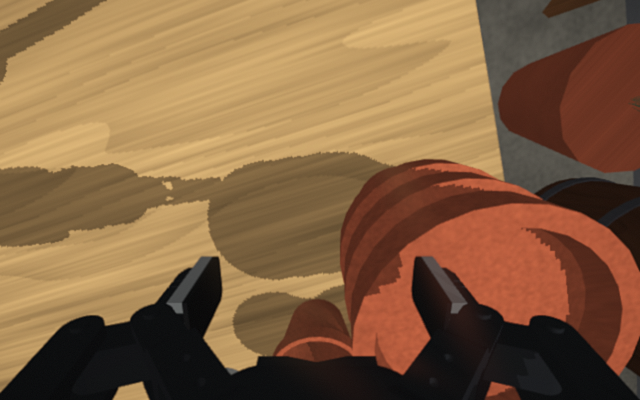

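Run:
```python
from h import *
t=load('top0'); s=load('scene0')
cv2.imwrite('pics/tz.png',cv2.resize(t['img'][145:275,205:435],None,fx=3.4,fy=3.4,interpolation=cv2.INTER_CUBIC))
cv2.imwrite('pics/sz.png',cv2.resize(s['img'][90:290,200:410],None,fx=3,fy=3,interpolation=cv2.INTER_CUBIC))
```

```text
(no output)
```

View pics/tz.png

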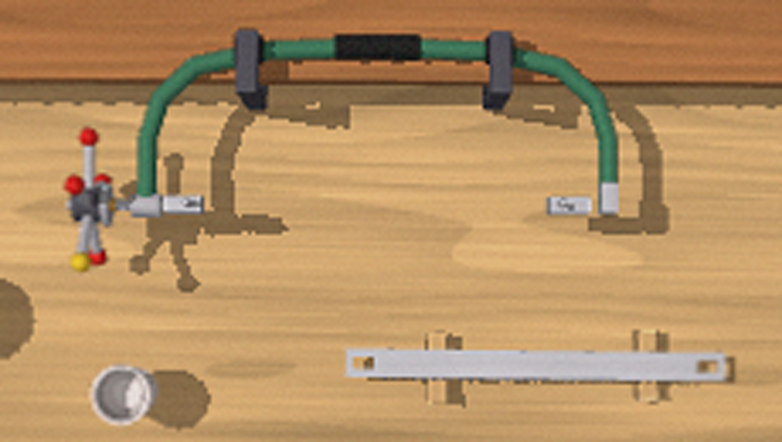

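View pics/sz.png

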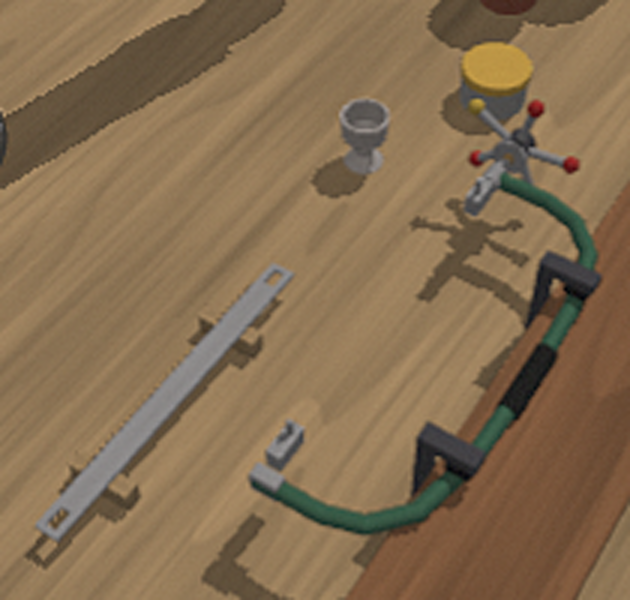

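Run:
```python
from h import *
t=load('top0'); s=load('scene0')
T=lambda u,v:(u/3.4+205-.35,v/3.4+145-.35)
S=lambda u,v:(u/3+200-.33,v/3+90-.33)
P={'bladeL':((346,363),(283,271)),'bladeR':((731,367),(48,529)),'slotL':((364,363),(275,277)),'slotR':((709,367),(59,517)),
'pinW':((187,203),(490,183)),'pinH':((569,205),(288,438)),'yellow':((80,262),(478,105)),'backred':((88,136),(571,164)),'hub':((88,205),(524,140)),'cup':((123,394),(365,115)),'redlow':((97,258),(476,158)),'redup':((73,185),(536,108)) }
for k,(a,b) in P.items(): print(k,*tri([(t,T(*a)),(s,S(*b))]))
print(plane(t,[T(346,363),T(731,367),T(364,363),T(709,367)],.028))
print(plane(t,[T(187,203),T(569,205)],.109))
print(plane(t,[(188,237)],.046),plane(t,[(460,216)],.1))
```

```text
bladeL [0.438916   0.07710827 0.02663512] [np.float64(1.8230922684637496), np.float64(1.823092268463707)]
bladeR [ 0.44251991 -0.24631643  0.04119456] [np.float64(4.34138909294503), np.float64(4.341389092945108)]
slotL [0.43994807 0.06219162 0.03370778] [np.float64(2.516472972443591), np.float64(2.5164729724437467)]
slotR [ 0.44061236 -0.23062521  0.0339729 ] [np.float64(2.335424045851806), np.float64(2.3354240458516813)]
pinW [0.57045867 0.20699492 0.10719726] [np.float64(7.30480285055442), np.float64(7.304802850554231)]
pinH [ 0.57173102 -0.10152352  0.09502064] [np.float64(2.7993319113902433), np.float64(2.799331911390469)]
yellow [0.51759355 0.28699391 0.11246723] [np.float64(2.6141797270955607), np.float64(2.614179727095638)]
backred [0.61973187 0.28842145 0.09096763] [np.float64(1.3207039530329858), np.float64(1.3207039530330462)]
hub [0.56643009 0.2877752  0.09282129] [np.float64(4.874996187949127), np.float64(4.874996187949206)]
cup [0.41177378 0.25772041 0.06761452] [np.float64(2.1295233448271462), np.float64(2.1295233448269952)]
redlow [0.52335366 0.2872362  0.04601268] [np.float64(2.101630402466782), np.float64(2.1016304024668906)]
redup [0.57540619 0.28865342 0.13718317] [np.float64(1.6109790916697937), np.float64(1.6109790916697824)]
[[ 0.43750556  0.07597053  0.028     ]
 [ 0.43895215 -0.25275474  0.028     ]
 [ 0.4377705   0.0607433   0.028     ]
 [ 0.43872377 -0.23369635  0.028     ]]
[[ 0.56405982  0.20280205  0.109     ]
 [ 0.56828705 -0.10133707  0.109     ]]
[[0.47203014 0.41393184 0.046     ]] [[ 0.54302819 -0.34790499  0.1       ]]
```

```bash
cat >> h.py <<'E'
from scipy.spatial.transform import Rotation as Ro
def tool(): 
    st=env.state(); return np.array(st['tcp_pos']),Ro.from_quat(st['tcp_rot']).as_matrix()
def togo(target,yaw_y=None):
    "target world TCP; yaw_y: desired tool y direction (world) ; prints shift in tool axes mm and turn about tool x deg"
    p,R=tool(); s=R.T@(np.array(target)-p)*1e3
    out=[s.round(1)]
    if yaw_y is not None:
        v=R.T@np.array(yaw_y,float); out.append(round(float(np.degrees(np.arctan2(v[2],v[1]))),2))
    print('togo',*out); return out
def stt():
    st=env.state(); print('t',st['time_s'],'p',np.round(st['tcp_pos'],4),'F',np.round(st['contact_force'],2),'M',np.round(st['ft_torque'],2),'w',round(st['grip_width'],4),'j',np.round(st['joints'],2))
E
python3 - <<'E'
from h import *
p,R=tool(); print(R.round(3))
for y in ([1,0,0],[-1,0,0]): togo([0.438,-0.087,0.23],y)
togo([0.42,0.2,0.23])
d=load('wrist0'); c,D=ray(d,[(320,200)]); print((c-p)@R, D@R)
E
```

```text
[[-0.     0.303  0.953]
 [-0.001  0.953 -0.303]
 [-1.    -0.001  0.   ]]
togo [   1.5 -624.7  443.8] 72.36
togo [   1.5 -624.7  443.8] -107.64
togo [   1.1 -356.7  339.7]
[-0.14383548  0.0003897  -0.07335951] [[0.95551756 0.01128209 0.29471837]]
```

```bash
python3 - <<'E'
from h import *
togo([0.44,-0.06,0.26],[1,0,0]);togo([0.42,0.2,0.26])
E
python3 -m creep '[[1,-28,-36,34,0],[1,-28,-72,68,0],[1,-28,-107,102,8],[1,-28,-143,136,16],[1,-28,-178,170,24],[1,-28,-214,204,32],[1,-28,-250,238,40],[1,-28,-285,272,48],[1,-28,-321,306,56],[1,-28,-357,340,60],[1,-28,-400,358,64],[1,-28,-442,376,68],[1,-28,-485,394,72.4],[1,-28,-530,413,72.4],[1,-28,-598,438,72.4],[1,-28,-598,438,72.4],[1,-28,-598,438,72.4]]'
python3 - <<'E'
from h import *
stt(); print(tool()[1].round(3)); grab('wrist','w1')
E
```

```text
togo [ -28.6 -598.5  437.5] 72.36
togo [ -28.9 -356.7  339.7]
time_s: 1.85
tcp_pos: [0.4403, -0.063, 0.2594]
tcp_rot: [-0.502, -0.498, 0.502, -0.498]
contact_force: [0.0, 1.2, -0.4]
grip_width: 0.0852
t 1.85 p [ 0.4403 -0.063   0.2594] F [ 0.    1.19 -0.42] M [-0.03  0.04  0.04] w 0.0852 j [-0.63  0.04  0.67  2.08 -0.03  1.03  0.04]
[[ 0.     1.    -0.007]
 [-0.    -0.007 -1.   ]
 [-1.     0.     0.   ]]
```

View pics/w1.png

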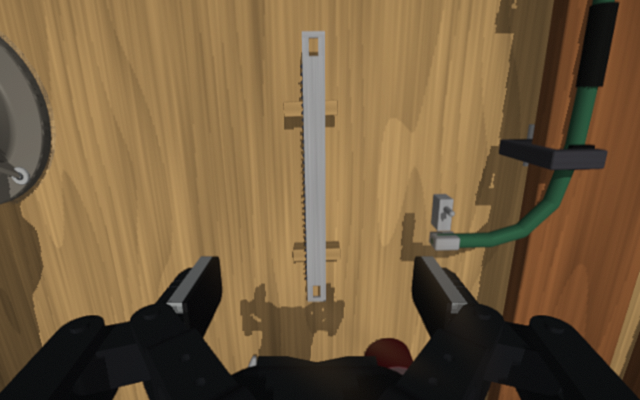

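Run:
```python
from h import *
s=load('w1')
a=s['img'][25:165,250:380];b=s['img'][165:305,250:380];c=s['img'][165:305,390:520]
cv2.imwrite('pics/w1z.png',cv2.resize(np.hstack([a,b,c]),None,fx=2,fy=4,interpolation=cv2.INTER_CUBIC))
```

```text
(no output)
```

View pics/w1z.png

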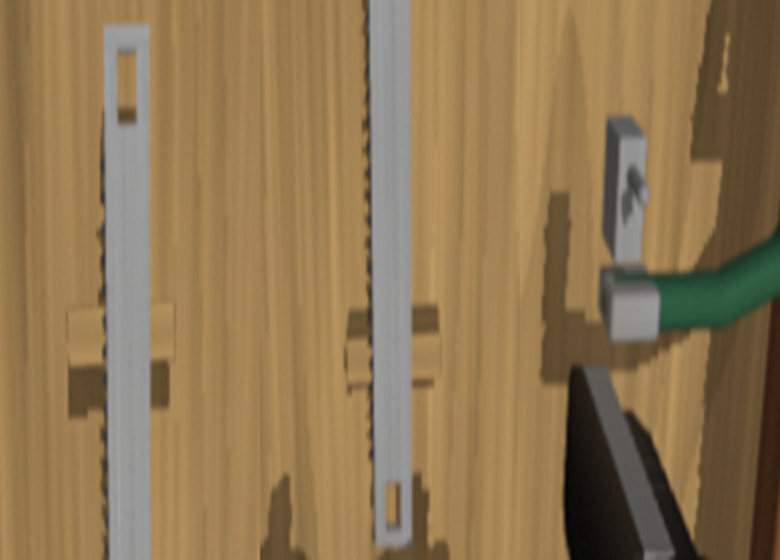

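Run:
```python
from h import *
s=load('w1'); t=load('top0')
Z=lambda u,v,o:(u/2+250-o*130-.25,v/4+25+140*o-.37) 
# piecewise
A=lambda u,v:(u/2+250-.25,v/4+25-.37)
B=lambda u,v:((u-260)/2+250-.25,v/4+165-.37)
C=lambda u,v:((u-520)/2+390-.25,v/4+165-.37)
T=lambda u,v:(u/3.4+205-.35,v/3.4+145-.35)
print('plane .028', plane(s,[A(127,25),A(128,85),B(394,546),B(393,507)],.028))
print('pin', plane(s,[C(632,172)],.109),'block',plane(s,[C(627,190)],.092))
for n,w,tt in (('endL',A(127,25),T(346,363)),('endR',B(394,546),T(731,367)),('slL',A(127,85),T(364,363)),('slR',B(393,507),T(709,367)),('pinH',C(634,174),T(567,202)),('blockH far',C(626,118),T(548,204))):
    print(n,*tri([(s,w),(t,tt)]))
```

```text
plane .028 [[ 0.43952703  0.0804733   0.028     ]
 [ 0.43990321  0.06602574  0.028     ]
 [ 0.44072083 -0.24449593  0.028     ]
 [ 0.44017564 -0.22961831  0.028     ]]
pin [[ 0.56453416 -0.08762019  0.109     ]] block [[ 0.56958669 -0.09812294  0.092     ]]
endL [0.43907553 0.07508131 0.05792922] [np.float64(0.6532207330529065), np.float64(0.6532207330528286)]
endR [ 0.43952625 -0.25747882  0.0091197 ] [np.float64(1.1355397527694726), np.float64(1.1355397527695392)]
slL [0.43934239 0.06013992 0.06897731] [np.float64(0.32079038597290316), np.float64(0.32079038597284776)]
slR [ 0.43928163 -0.2359577   0.01825233] [np.float64(0.8500440991784601), np.float64(0.8500440991784382)]
pinH [ 0.57487168 -0.10018186  0.0825583 ] [np.float64(3.562200174511289), np.float64(3.5622001745112946)]
blockH far [ 0.57293134 -0.08641519  0.07466491] [np.float64(2.45788906382282), np.float64(2.4578890638226807)]
```

Run:
```python
from h import *
stt(); grab('wrist','w2'); stt()
togo([0.4395,-0.085,0.14],[1,0,0])
s=load('w2')
a=s['img'][25:165,250:380];b=s['img'][165:305,250:380];c=s['img'][165:305,390:520]
cv2.imwrite('pics/w2z.png',cv2.resize(np.hstack([a,b,c]),None,fx=2,fy=4,interpolation=cv2.INTER_CUBIC))
```

```text
t 1.9 p [ 0.4404 -0.0607  0.2593] F [ 0.73 -0.27  0.06] M [ 0.    0.06 -0.05] w 0.0852 j [-0.64  0.04  0.66  2.08 -0.03  1.03  0.04]
t 1.95 p [ 0.4406 -0.0592  0.2592] F [-0.05 -0.39  0.29] M [-0.02  0.02  0.04] w 0.0857 j [-0.64  0.04  0.66  2.08 -0.03  1.03  0.04]
togo [119.2  -1.   25.8] -0.09
```

View pics/w2z.png

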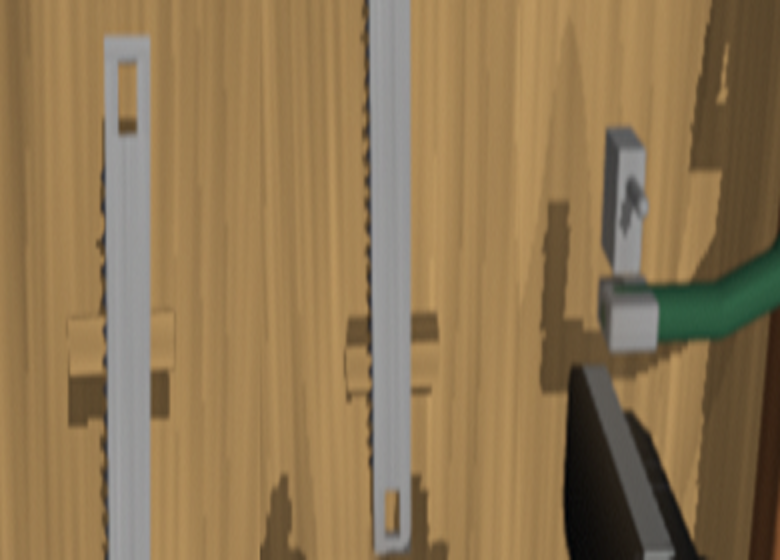

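```bash
python3 -m creep '[[1,30,40,0,0],[1,59,70,0,0],[1,59,70,0,0],[1,59,70,0,0],[1,59,70,0,0]]'
python3 - <<'E'
from h import *
stt(); grab('wrist','w3'); stt()
E
```

```text
time_s: 2.45
tcp_pos: [0.5104, -0.0587, 0.2008]
tcp_rot: [0.5, 0.5, -0.5, 0.5]
contact_force: [-0.4, -0.2, 0.1]
grip_width: 0.0856
t 2.45 p [ 0.5104 -0.0587  0.2008] F [-0.44 -0.19  0.15] M [-0.08 -0.02 -0.03] w 0.0856 j [-0.56  0.29  0.67  2.   -0.22  0.92  0.22]
t 2.5 p [ 0.5105 -0.0589  0.2013] F [0.12 0.43 0.64] M [0.01 0.01 0.02] w 0.0856 j [-0.56  0.28  0.67  2.   -0.22  0.92  0.22]
```

View pics/w3.png

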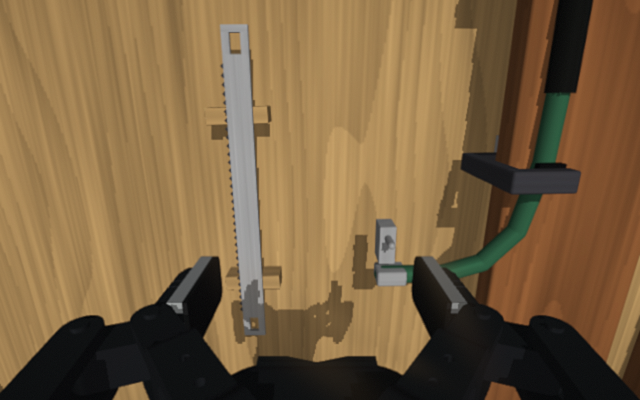

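Run:
```python
from h import *
s=load('w3')
a=s['img'][15:145,195:295];b=s['img'][225:355,205:305];c=s['img'][195:325,350:450]
cv2.imwrite('pics/w3z.png',cv2.resize(np.hstack([a,b,c]),None,fx=2.6,fy=4,interpolation=cv2.INTER_CUBIC))
```

```text
(no output)
```

View pics/w3z.png

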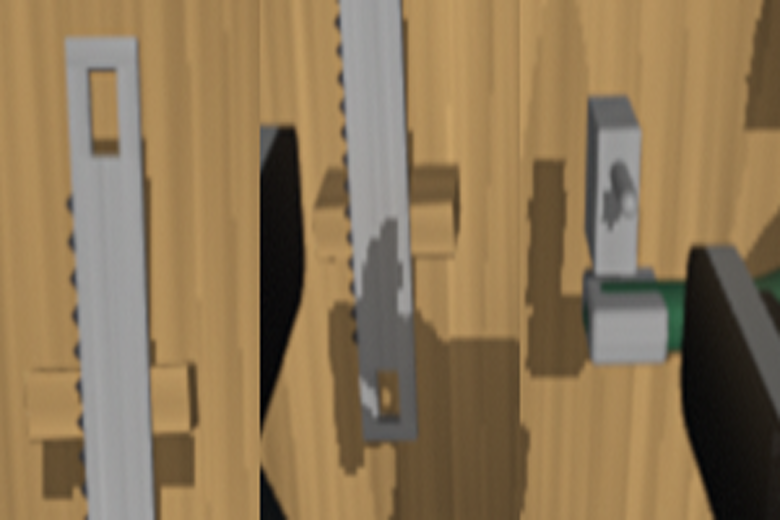

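Run:
```python
from h import *
w2=load('w2'); w3=load('w3'); t=load('top0')
A=lambda u,v:(u/2+250-.25,v/4+25-.37)
B=lambda u,v:((u-260)/2+250-.25,v/4+165-.37)
C=lambda u,v:((u-520)/2+390-.25,v/4+165-.37)
a=lambda u,v:(u/2.6+195-.3,v/4+15-.37)
b=lambda u,v:((u-260)/2.6+205-.3,v/4+225-.37)
c=lambda u,v:((u-520)/2.6+350-.3,v/4+195-.37)
T=lambda u,v:(u/3.4+205-.35,v/3.4+145-.35)
for n,p,q,z in (('endL',A(127,36),a(101,37),.028),('endR',B(394,552),b(391,440),.028),('slLtop',A(127,60),a(104,69),.028),('slLbot',A(128,134),a(105,156),.024),('slR top',B(393,491),b(388,370),.028),
  ('pinbase',C(632,181),c(619,165),.092),('pintop',C(640,208),c(629,207),.109),('blockfar-left',C(608,127),c(590,98),.092),('blockfar-right',C(631,127),c(626,98),.092),):
    print(n,*[np.round(x,4) for x in tri([(w2,p),(w3,q)])],plane(w2,[p],z)[0].round(4),plane(w3,[q],z)[0].round(4))
```

```text
endL [0.4391 0.0802 0.0279] [0.1172 0.1172] [0.4392 0.0803 0.028 ] [0.4392 0.0801 0.028 ]
endR [ 0.4414 -0.2409  0.033 ] [0.1571 0.1571] [ 0.4413 -0.2442  0.028 ] [ 0.4403 -0.2452  0.028 ]
slLtop [0.4391 0.0746 0.0249] [0.4116 0.4116] [0.4391 0.0745 0.028 ] [0.4397 0.0736 0.028 ]
slLbot [0.4395 0.0558 0.0307] [0.328 0.328] [0.4395 0.0569 0.024 ] [0.438  0.0563 0.024 ]
slR top [ 0.4408 -0.22    0.0296] [0.021 0.021] [ 0.4408 -0.221   0.028 ] [ 0.4404 -0.2211  0.028 ]
pinbase [ 0.5707 -0.0918  0.0952] [0.0407 0.0407] [ 0.572  -0.0929  0.092 ] [ 0.5714 -0.0932  0.092 ]
pintop [ 0.5716 -0.0959  0.1052] [0.7086 0.7086] [ 0.5695 -0.0939  0.109 ] [ 0.571  -0.0949  0.109 ]
blockfar-left [ 0.5639 -0.0832  0.0777] [0.3791 0.3791] [ 0.5584 -0.0786  0.092 ] [ 0.5613 -0.0783  0.092 ]
blockfar-right [ 0.576  -0.0833  0.0776] [0.3629 0.3629] [ 0.5699 -0.0787  0.092 ] [ 0.5727 -0.0783  0.092 ]
```

```bash
python3 - <<'E'
from h import *
togo([0.440,-0.082,0.012],[1,0.005,0])
E
python3 -m creep '[[0.7,0,-40,12,0],[0.7,50,-70,23,0],[0.7,100,-70,23,0],[0.7,145,-70,23,-0.3],[0.7,175,-70,23,-0.3],[0.7,189,-70,23,-0.3],[0.7,189,-70,23,-0.3],[0.7,189,-70,23,-0.3]]' 60
python3 - <<'E'
from h import *
stt(); togo([0.440,-0.082,0.012],[1,0.005,0])
E
```

```text
togo [189.1 -70.7  23.4] -0.3
time_s: 3.3
tcp_pos: [0.4415, -0.0822, 0.0126]
tcp_rot: [0.5, 0.501, -0.498, 0.501]
contact_force: [-0.4, 0.0, 1.1]
grip_width: 0.0595
t 3.3 p [ 0.4415 -0.0822  0.0126] F [-0.38  0.03  1.07] M [ 0.01  0.05 -0.02] w 0.0595 j [-0.32  0.52  0.45  2.26 -0.52  0.45  0.55]
togo [ 0.6 -1.5 -0.2] -0.03
```

```bash
python3 -m creep '[[0.0,0,-1.5,0,0],[0.0,0,-1.5,0,0],[0.0,0,-1.5,0,0],[0,0,-1.5,0,0],[0,0,-1.5,0,0],[0,0,-1.5,0,0],[0,-20,-1.5,0,0],[0,-50,-1.5,0,0],[0,-100,-1.5,0,0],[0,-140,-1.5,0,0],[0,-140,-1.5,0,0],[0,-140,-1.5,0,0]]' 60
python3 - <<'E'
from h import *
stt(); print(tool()[1].round(4)); grab('wrist','w4')
E
```

```text
time_s: 4.5
tcp_pos: [0.4395, -0.0817, 0.1519]
tcp_rot: [0.5, 0.501, -0.498, 0.502]
contact_force: [0.4, 0.7, -2.2]
grip_width: 0.0223
t 4.5 p [ 0.4395 -0.0817  0.1519] F [ 0.4   0.71 -2.18] M [0.01 0.07 0.02] w 0.0223 j [-0.57  0.25  0.72  2.2  -0.24  0.77  0.31]
[[ 0.0021  1.      0.0055]
 [ 0.0014  0.0055 -1.    ]
 [-1.      0.0021 -0.0014]]
```

View pics/w4.png

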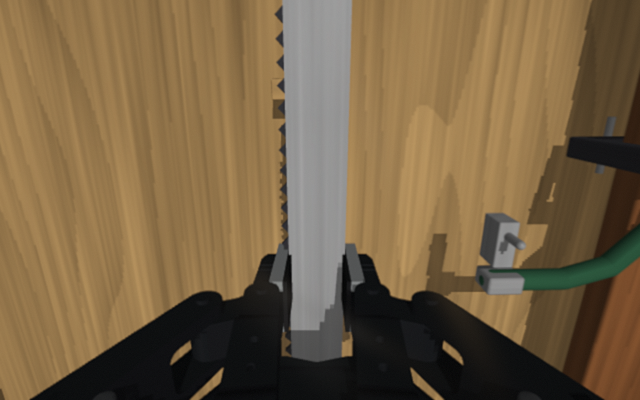

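```bash
python3 -m creep '[[0,-40,10,-40,0],[0,-80,30,-85,0],[0,-100,40,-130,0],[0,-100,40,-160,0],[0,-100,40,-160,0],[0,-100,40,-160,0],[0,-100,40,-160,0],[0,-100,40,-160,0]]'
python3 - <<'E'
from h import *
stt(); grab('wrist','w5');
E
python3 -m creep '[[0,40,30,0,0],[0,50,30,15,0],[0,50,30,15,0],[0,50,30,15,0],[0,50,30,15,0],[0,50,30,15,0]]'
python3 - <<'E'
from h import *
stt(); grab('wrist','w6'); 
a=load('w5')['img'];b=load('w6')['img']
cv2.imwrite('pics/w56.png',np.hstack([a[:,220:620],b[:,220:620]]))
E
```

```text
time_s: 5.35
tcp_pos: [0.4777, 0.0762, 0.2503]
tcp_rot: [0.499, 0.501, -0.5, 0.5]
contact_force: [-0.2, 0.2, -2.8]
grip_width: 0.0216
t 5.35 p [0.4777 0.0762 0.2503] F [-0.24  0.2  -2.75] M [-0.04 -0.   -0.03] w 0.0216 j [-0.89  0.15  0.68  2.01 -0.11  1.02 -0.16]
time_s: 6.0
tcp_pos: [0.5089, 0.0637, 0.2025]
tcp_rot: [0.5, 0.501, -0.498, 0.501]
contact_force: [-0.1, -0.3, -3.2]
grip_width: 0.0218
t 6.0 p [0.5089 0.0637 0.2025] F [-0.07 -0.3  -3.18] M [ 0.07  0.01 -0.01] w 0.0218 j [-0.81  0.28  0.68  2.01 -0.22  0.93 -0.01]
```

View pics/w56.png

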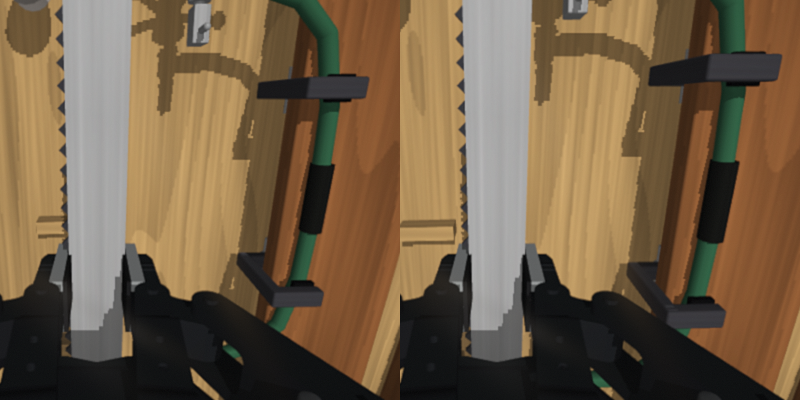

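```bash
python3 -m creep '[[0,-10,0,-40,0],[0,-20,0,-70,0],[0,-20,0,-70,0],[0,-20,0,-70,0],[0,-20,0,-70,0]]'
python3 - <<'E'
from h import *
stt(); grab('wrist','w7'); 
a=load('w5')['img'];b=load('w7')['img']
cv2.imwrite('pics/w7.png',b)
cv2.imwrite('pics/w57.png',cv2.resize(np.hstack([a[0:80,370:470],b[30:110,370:470]]),None,fx=4,fy=6,interpolation=cv2.INTER_CUBIC))
E
```

```text
time_s: 6.55
tcp_pos: [0.508, 0.1322, 0.2214]
tcp_rot: [0.499, 0.501, -0.499, 0.501]
contact_force: [-0.3, -0.8, -3.3]
grip_width: 0.0219
t 6.55 p [0.508  0.1322 0.2214] F [-0.33 -0.83 -3.33] M [-0.05  0.    0.02] w 0.0219 j [-0.92  0.28  0.66  1.96 -0.2   0.97 -0.16]
```

View pics/w57.png

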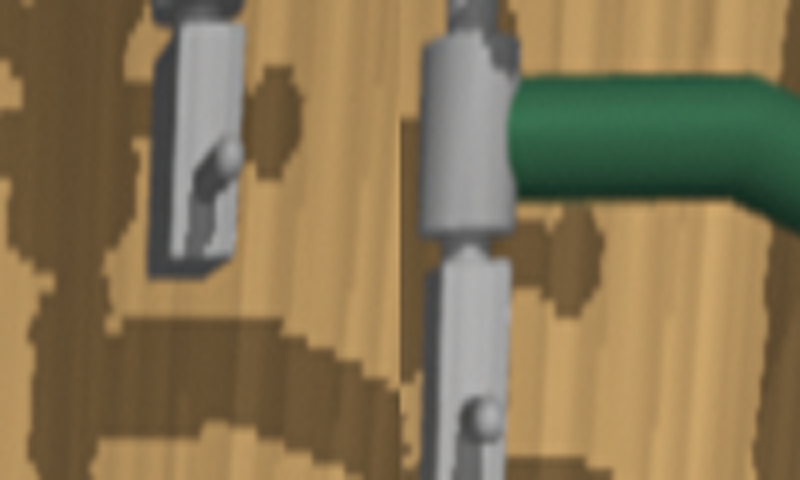

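View pics/w7.png

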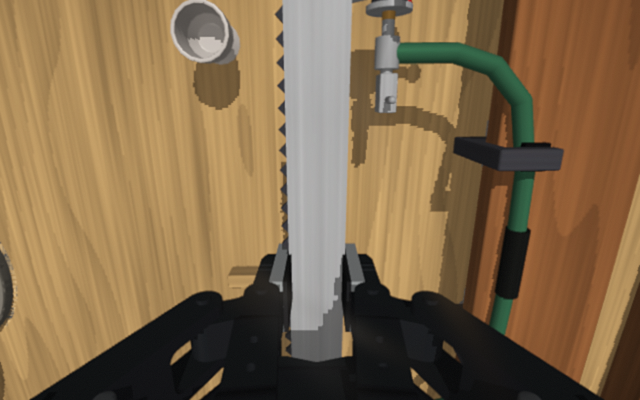

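Run:
```python
from h import *
a=load('w4')['img'];b=load('w7')['img']
cv2.imwrite('pics/w47.png',cv2.resize(np.hstack([a[190:310,460:560],b[60:180,340:440]]),None,fx=4,fy=5,interpolation=cv2.INTER_CUBIC))
w5,w7=load('w5'),load('w7')
f=lambda u,v:(u/4+370-.37,v/6-.42); g=lambda u,v:((u-400)/4+370-.37,v/6+30-.42)
p,q=f(230,153),g(488,415)
print(tri([(w5,p),(w7,q)]),plane(w5,[p],.107),plane(w7,[q],.107))
```

```text
(array([0.56570094, 0.20762765, 0.10928896]), [np.float64(0.16986499645662695), np.float64(0.16986499645654793)]) [[0.56656179 0.20802416 0.107     ]] [[0.56604648 0.20770217 0.107     ]]
```

View pics/w47.png

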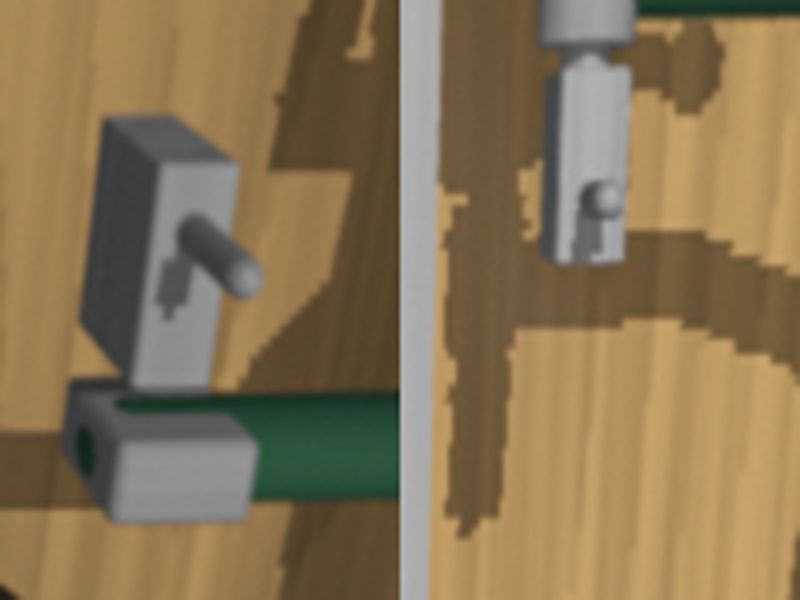

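Run:
```python
from h import *
w2,w3,w4,w5,w7,t=[load(k) for k in ('w2','w3','w4','w5','w7','top0')]
m=lambda u,v:(u/4+460-.37,v/5+190-.4)
C=lambda u,v:((u-520)/2+390-.25,v/4+165-.37)
c=lambda u,v:((u-520)/2.6+350-.3,v/4+195-.37)
V=[(w2,C(640,207)),(w3,c(629,206)),(w4,m(246,277))]
print(tri(V),[plane(d,[p],.106)[0] for d,p in V])
print('base',plane(w4,[m(192,228)],.092))
n=lambda u,v:((u-400)/4+340-.37,v/5+60-.4)
print('wheel pin',plane(w7,[n(605,199)],.106))
# bow block end edges: wheel block sides at z=.092, heel block sides
print('wblock',plane(w7,[n(548,262),n(624,262),n(565,65),n(632,65)],.092))
print('hblock',plane(w4,[m(158,160),m(238,163),m(132,388),m(208,388)],.092))
```

```text
(array([ 0.57083994, -0.09455498,  0.10765069]), [np.float64(0.771529482759554), np.float64(0.7963231528193598), np.float64(0.3195723125779225)]) [array([ 0.57078395, -0.09473103,  0.106     ]), array([ 0.57178278, -0.09605747,  0.106     ]), array([ 0.57216705, -0.0950518 ,  0.106     ])]
base [[ 0.57112704 -0.09422437  0.092     ]]
wheel pin [[0.56572768 0.20722547 0.106     ]]
wblock [[0.55788327 0.19738988 0.092     ]
 [0.57330524 0.19748022 0.092     ]
 [0.55959604 0.22740455 0.092     ]
 [0.57276883 0.22749865 0.092     ]]
hblock [[ 0.56355425 -0.08435867  0.092     ]
 [ 0.57732473 -0.08476135  0.092     ]
 [ 0.56479002 -0.11853085  0.092     ]
 [ 0.57838508 -0.11856526  0.092     ]]
```

Run:
```python
from h import *
w7=load('w7'); img=w7['img']
cv2.imwrite('pics/w7b.png',cv2.resize(img[0:260,265:365],None,fx=6,fy=2.3,interpolation=cv2.INTER_CUBIC))
p=np.array([0.508,0.1322,0.2214])
for r in (5,40,80,120,160,200):
    row=img[r].astype(int); sat=row.max(1)-row.min(1)
    m=(sat<25)&(row.mean(1)>110); c=np.where(m[260:380])[0]+260
    L,R=c.min()-.5,c.max()+.5
    P=plane(w7,[(L,r),(R,r)],p[2]+.0155)-p
    print(r,L,R,(P*1e3).round(1).tolist())
```

```text
5 281.5 379.5 [[-11.3, 106.4, 15.5], [23.0, 106.6, 15.5]]
40 282.5 379.5 [[-11.3, 95.1, 15.5], [23.6, 95.3, 15.5]]
80 283.5 349.5 [[-11.2, 81.5, 15.5], [13.2, 81.6, 15.5]]
120 285.5 347.5 [[-10.8, 67.0, 15.5], [12.9, 67.1, 15.5]]
160 286.5 346.5 [[-10.8, 51.5, 15.5], [13.0, 51.6, 15.5]]
200 286.5 345.5 [[-11.2, 35.0, 15.5], [13.1, 35.0, 15.5]]
```

View pics/w7b.png

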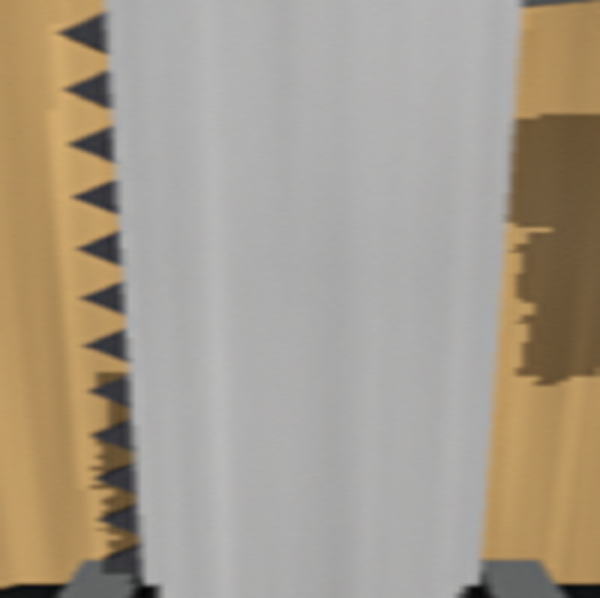

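Run:
```python
from h import *
togo([0.568,0.0565,0.115],[1,0.0172,0]); togo([0.568,0.0565,0.18])
```

```text
togo [106.3  59.7  75.6] -0.81
togo [41.3 59.7 75.6]
```

```bash
python3 -m creep '[[0,0,20,30,0],[0,0,45,60,-0.8],[0,20,60,75.5,-0.8],[0,50,60,75.5,-0.8],[0,80,60,75.5,-0.8],[0,106,60,75.5,-0.8],[0,106,60,75.5,-0.8],[0,106,60,75.5,-0.8],[0,106,60,75.5,-0.8],[0,106,60,75.5,-0.8]]'
python3 - <<'E'
from h import *
stt(); togo([0.568,0.0565,0.1025],[1,0.0172,0])
a=grab('top','t1')['img'];b=grab('scene','s1')['img']; grab('wrist','w8')
cv2.imwrite('pics/t1z.png',cv2.resize(a[150:250,210:410],None,fx=4,fy=4,interpolation=cv2.INTER_CUBIC))
cv2.imwrite('pics/s1z.png',cv2.resize(b[110:270,260:420],None,fx=3.7,fy=3.7,interpolation=cv2.INTER_CUBIC))
E
```

```text
time_s: 7.6
tcp_pos: [0.5696, 0.0578, 0.1169]
tcp_rot: [0.496, 0.504, -0.495, 0.505]
contact_force: [0.4, 0.3, -0.7]
grip_width: 0.0219
t 7.6 p [0.5696 0.0578 0.1169] F [ 0.44  0.27 -0.67] M [-0.01  0.   -0.02] w 0.0219 j [-0.66  0.51  0.59  1.94 -0.38  0.81  0.16]
togo [14.4 -1.7  1.3] 0.07
```

View pics/t1z.png

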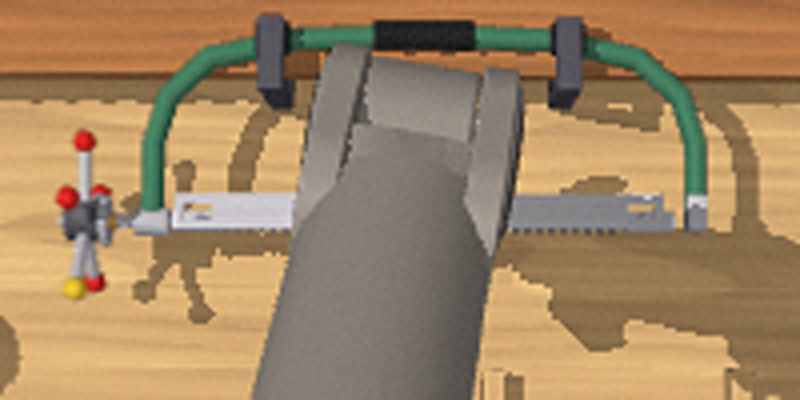

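View pics/s1z.png

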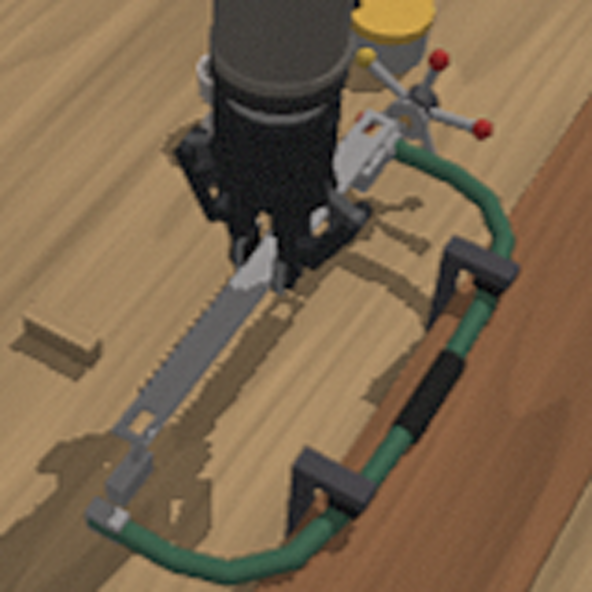

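View pics/w8.png

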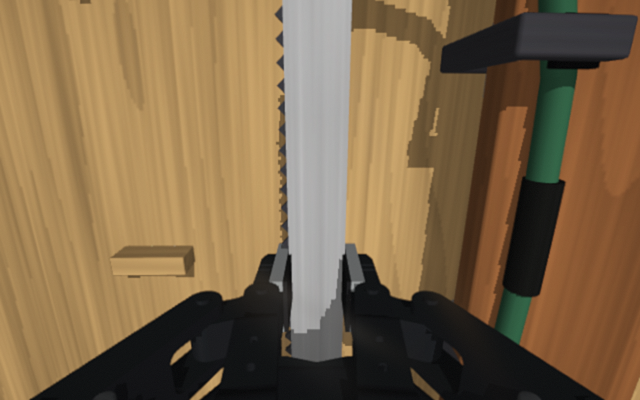

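```bash
python3 -m creep '[[0,7,-1.7,1.3,0],[0,12,-1.7,1.3,0],[0,12,-1.7,1.3,0],[0,12,-1.7,1.3,0]]'
python3 - <<'E'
from h import *
stt(); togo([0.568,0.0565,0.1025],[1,0.0172,0])
a=grab('top','t2')['img'];b=grab('scene','s2')['img']
top=np.hstack([a[185:215,245:295],a[185:215,345:395]])
cv2.imwrite('pics/t2z.png',cv2.resize(top,None,fx=8,fy=8,interpolation=cv2.INTER_CUBIC))
b=np.hstack([b[210:260,280:330],b[130:180,340:390]])
cv2.imwrite('pics/s2z.png',cv2.resize(b,None,fx=8,fy=8,interpolation=cv2.INTER_CUBIC))
E
```

```text
time_s: 8.15
tcp_pos: [0.5667, 0.0564, 0.1029]
tcp_rot: [0.495, 0.505, -0.496, 0.504]
contact_force: [-0.3, 0.3, -2.9]
grip_width: 0.0221
t 8.15 p [0.5667 0.0564 0.1029] F [-0.3   0.35 -2.89] M [ 0.02 -0.05  0.02] w 0.0221 j [-0.65  0.52  0.58  1.95 -0.4   0.78  0.18]
togo [ 0.4  1.3 -0.1] 0.07
```

View pics/t2z.png

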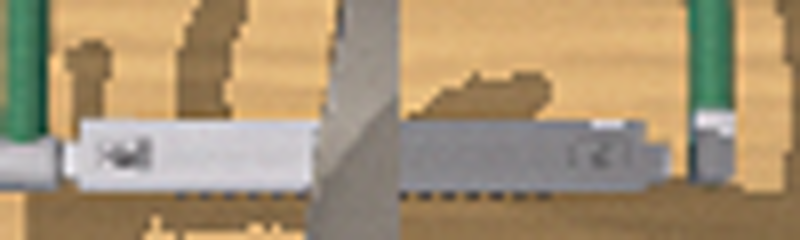

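View pics/s2z.png

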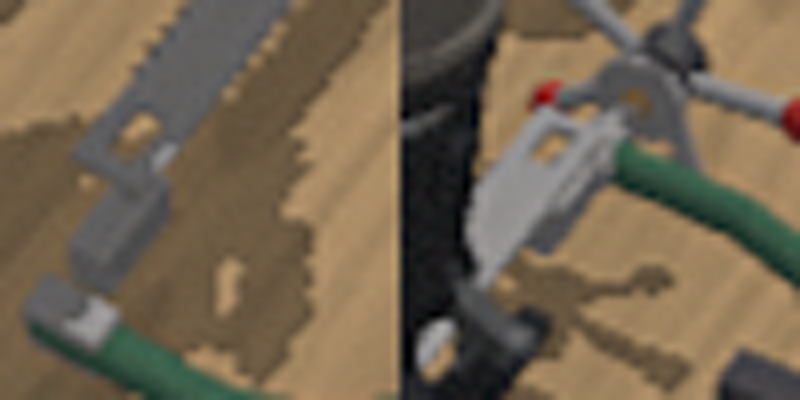

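```bash
python3 -m creep '[[0,3,0.7,0,0],[0,5,0.7,0,0],[0,5,0.7,0,0],[0,5,0.7,0,0]]'
python3 - <<'E'
from h import *
for i in range(4):
  stt(); env.get_image('top')
togo([0.568,0.0565,0.0805],[1,0.0172,0])
E
```

```text
time_s: 8.65
tcp_pos: [0.5675, 0.0564, 0.0982]
tcp_rot: [0.495, 0.505, -0.495, 0.505]
contact_force: [0.3, 0.3, -1.8]
grip_width: 0.0221
t 8.65 p [0.5675 0.0564 0.0982] F [ 0.29  0.28 -1.82] M [0.02 0.02 0.03] w 0.0221 j [-0.64  0.53  0.57  1.95 -0.4   0.77  0.18]
t 8.7 p [0.5676 0.0564 0.0983] F [ 0.56  0.37 -1.51] M [-0.03  0.01 -0.02] w 0.0219 j [-0.64  0.53  0.57  1.95 -0.4   0.77  0.18]
t 8.75 p [0.5676 0.0564 0.0983] F [ 0.15 -0.12 -2.74] M [-0.02  0.   -0.03] w 0.0219 j [-0.64  0.53  0.57  1.95 -0.4   0.77  0.18]
t 8.8 p [0.5677 0.0565 0.0984] F [-0.29 -0.53 -3.09] M [ 0.05 -0.02 -0.03] w 0.0217 j [-0.64  0.53  0.57  1.95 -0.4   0.77  0.18]
togo [17.9  0.3 -0. ] 0.08
```

```bash
python3 -m creep '[[0,3,0.3,0,0],[0,5,0.3,0,0],[0,6,0.3,0,0],[0,6,0.3,0,0]]' 
python3 -c "
from h import *
stt(); togo([0.568,0.0565,0.0805],[1,0.0172,0])"
```

```text
time_s: 9.25
tcp_pos: [0.5677, 0.0564, 0.092]
tcp_rot: [0.495, 0.505, -0.495, 0.505]
contact_force: [0.3, -0.4, -1.4]
grip_width: 0.0223
t 9.25 p [0.5677 0.0564 0.092 ] F [ 0.3  -0.43 -1.35] M [-0.02  0.06 -0.  ] w 0.0223 j [-0.64  0.54  0.57  1.95 -0.41  0.76  0.19]
togo [11.5  0.3 -0.1] 0.08
```

Underside is about 103.5 mm, below the pin tops, with no contact force. Continue.

```bash
python3 -m creep '[[0,3,0.3,0,0],[0,6,0.3,0,0],[0,8,0.3,0,0],[0,9.5,0.3,0,0],[0,9.5,0.3,0,0]]' 
python3 -c "
from h import *
stt(); togo([0.568,0.0565,0.0805],[1,0.0172,0])"
python3 -m creep '[[0,1,0,0,0],[0,1.5,0,0,0],[0,1.5,0,0,0]]'
python3 - <<'E'
from h import *
stt()
a=grab('top','t3')['img'];b=grab('scene','s3')['img']
top=np.hstack([a[185:215,245:295],a[185:215,345:395]])
cv2.imwrite('pics/t3z.png',cv2.resize(top,None,fx=8,fy=8,interpolation=cv2.INTER_CUBIC))
b=np.hstack([b[210:260,280:330],b[130:180,340:390]])
cv2.imwrite('pics/s3z.png',cv2.resize(b,None,fx=8,fy=8,interpolation=cv2.INTER_CUBIC))
E
```

```text
time_s: 9.75
tcp_pos: [0.568, 0.0565, 0.0825]
tcp_rot: [0.495, 0.505, -0.495, 0.505]
contact_force: [0.5, -0.5, -2.3]
grip_width: 0.0218
t 9.75 p [0.568  0.0565 0.0825] F [ 0.51 -0.52 -2.26] M [ 0.03 -0.03 -0.  ] w 0.0218 j [-0.63  0.55  0.56  1.96 -0.42  0.75  0.2 ]
togo [ 2. -0. -0.] 0.08
time_s: 10.05
tcp_pos: [0.5682, 0.0565, 0.0813]
tcp_rot: [0.495, 0.505, -0.495, 0.505]
contact_force: [-0.3, 0.4, -1.6]
grip_width: 0.0215
t 10.05 p [0.5682 0.0565 0.0813] F [-0.34  0.41 -1.64] M [0.01 0.   0.04] w 0.0215 j [-0.63  0.56  0.56  1.96 -0.42  0.74  0.2 ]
```

View pics/s3z.png

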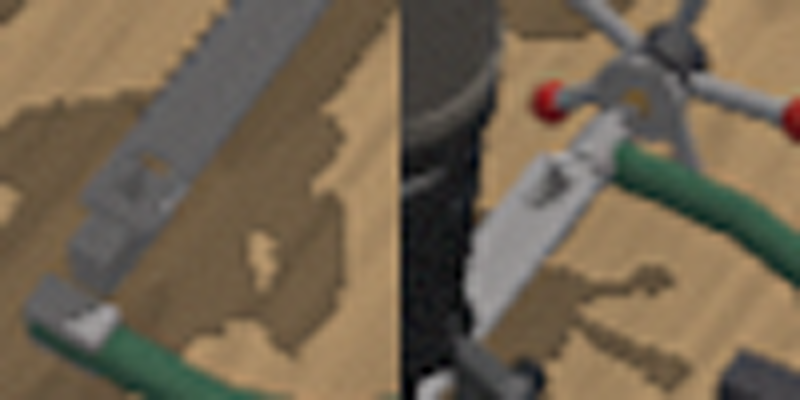

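View pics/t3z.png

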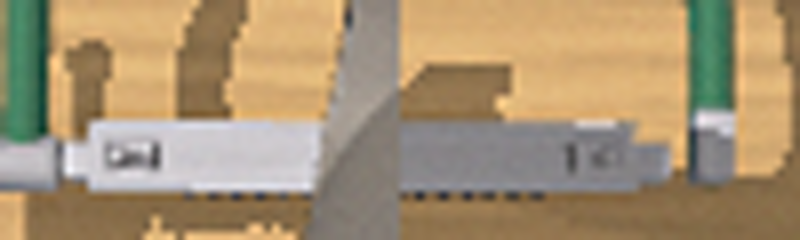

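```bash
python3 -m creep '[[0,0.7,0,0,0],[0,1.2,0,0,0],[0,1.2,0,0,0]]' 
python3 -m creep '[[0,0.5,0,0,0],[0,1,0,0,0],[0,1,0,0,0]]'
```

```text
time_s: 10.45
tcp_pos: [0.5683, 0.0565, 0.0806]
tcp_rot: [0.496, 0.505, -0.495, 0.505]
contact_force: [-2.0, 0.3, 4.8]
grip_width: 0.0218
time_s: 10.75
tcp_pos: [0.5684, 0.0565, 0.0805]
tcp_rot: [0.496, 0.505, -0.495, 0.504]
contact_force: [-5.9, 0.0, 13.9]
grip_width: 0.0218
```

```bash
python3 -m creep '[[0,-1.7,0,0,0],[0,-1.7,0,0,0],[0.3,-1.7,0,0,0],[0.5,-1.7,0,0,0],[0.6,-1.7,0,0,0],[0.6,-1.7,0,0,0],[0.6,-1.7,0,0,0]]' 
python3 -m creep '[[0.6,-10,0,0,0],[0.6,-40,0,0,0],[0.6,-90,0,0,0],[0.6,-120,0,0,0],[0.6,-120,0,0,0],[0.6,-120,0,0,0]]'
python3 - <<'E'
from h import *
stt()
a=grab('top','t4')['img'];b=grab('scene','s4')['img'];grab('wrist','w9')
top=np.hstack([a[185:215,245:295],a[185:215,345:395]])
b=np.hstack([b[210:260,280:330],b[130:180,340:390]])
cv2.imwrite('pics/t4z.png',cv2.resize(np.vstack([top,b]),None,fx=7,fy=7,interpolation=cv2.INTER_CUBIC))
E
```

```text
time_s: 11.45
tcp_pos: [0.5683, 0.0565, 0.0808]
tcp_rot: [0.495, 0.505, -0.495, 0.505]
contact_force: [0.8, 0.1, -0.9]
grip_width: 0.0515
time_s: 12.05
tcp_pos: [0.5684, 0.0567, 0.2017]
tcp_rot: [0.496, 0.505, -0.495, 0.505]
contact_force: [-1.1, -0.1, -0.1]
grip_width: 0.0511
t 12.05 p [0.5684 0.0567 0.2017] F [-1.14 -0.15 -0.09] M [-0.    0.03 -0.01] w 0.0511 j [-0.72  0.39  0.67  1.87 -0.29  0.97  0.09]
```

View pics/t4z.png

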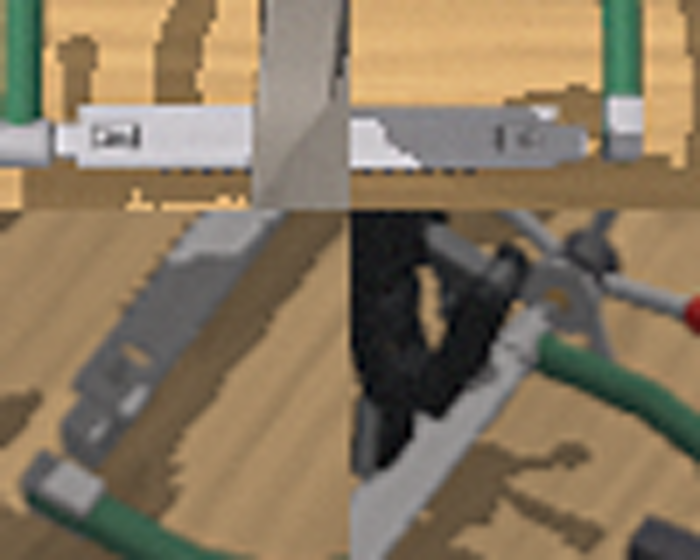

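View pics/w9.png

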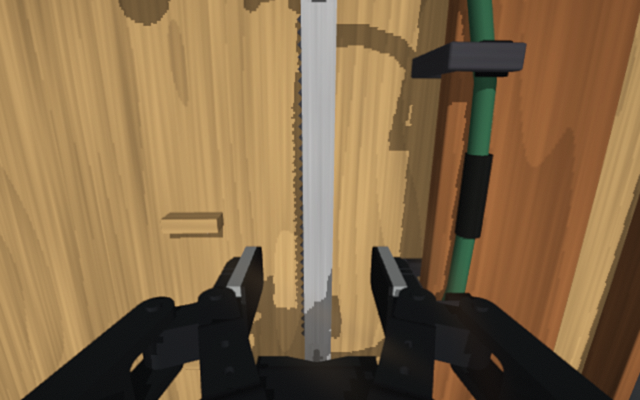

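Run:
```python
from h import *
togo([0.45,0.289,0.21],[-0.0172,1,0])
```

```text
togo [ -10.2 -112.9 -234.6] -89.92
```

```bash
python3 -m creep '[[0,-10,-20,-10,-8],[0,-10,-40,-40,-16],[0,-10,-60,-75,-24],[0,-10,-75,-110,-32],[0,-10,-90,-145,-40],[0,-10,-105,-180,-48],[0,-10,-113,-215,-56],[0,-10,-113,-235,-64],[0,-10,-113,-235,-72],[0,-10,-113,-235,-80],[0,-10,-113,-235,-88],[0,-10,-113,-235,-90],[0,-10,-113,-235,-90],[0,-10,-113,-235,-90],[0,-10,-113,-235,-90]]'
python3 - <<'E'
from h import *
stt(); print(tool()[1].round(3)); grab('wrist','w10');grab('scene','s5');grab('top','t5')
E
```

```text
time_s: 13.7
tcp_pos: [0.4507, 0.2891, 0.2103]
tcp_rot: [-0.006, 0.707, 0.006, 0.707]
contact_force: [0.9, -0.3, -0.6]
grip_width: 0.0002
t 13.7 p [0.4507 0.2891 0.2103] F [ 0.85 -0.26 -0.55] M [-0.05 -0.01  0.07] w 0.0002 j [-0.92  0.27  0.28  1.93 -0.09  0.95  0.99]
[[-0.001 -0.018  1.   ]
 [-0.001  1.     0.018]
 [-1.    -0.001 -0.001]]
```

View pics/w10.png

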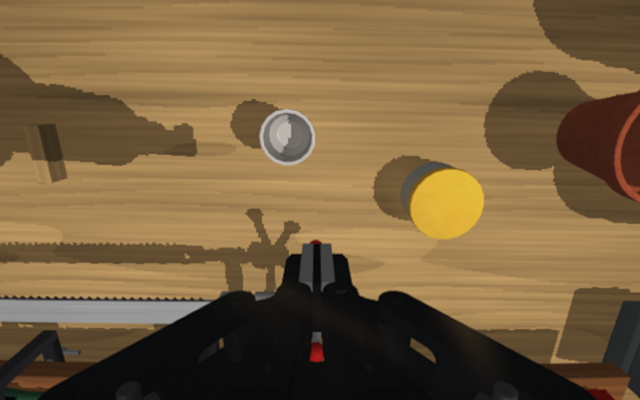

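View pics/s5.png

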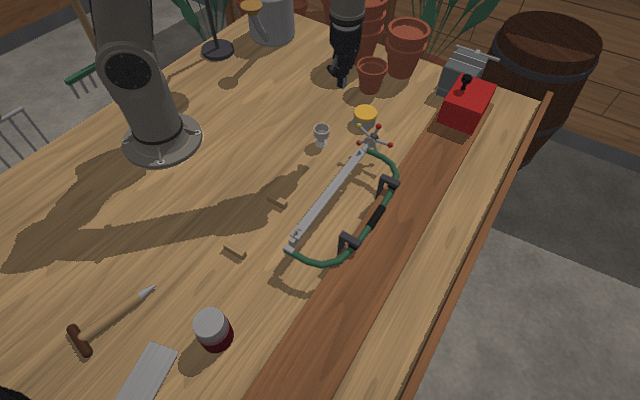

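Run:
```python
from h import *
cv2.imwrite('pics/s5z.png',cv2.resize(load('s5')['img'][110:170,340:410],None,fx=10,fy=10,interpolation=cv2.INTER_CUBIC))
cv2.imwrite('pics/t5z.png',cv2.resize(load('t5')['img'][175:235,205:305],None,fx=8,fy=8,interpolation=cv2.INTER_CUBIC))
for n in ('s5','t5'):
    im=load(n)['img']; h=cv2.cvtColor(im,cv2.COLOR_BGR2HSV)
    x0,y0,x1,y1=(340,110,410,170) if n=='s5' else (215,170,260,235)
    for nm,lo,hi in (('red',(0,150,80),(8,255,255)),('yel',(22,130,100),(35,255,255))):
        m=cv2.inRange(h,lo,hi); k=np.zeros_like(m);k[y0:y1,x0:x1]=m[y0:y1,x0:x1]
        N,_,st,c=cv2.connectedComponentsWithStats(k)
        print(n,nm,[(int(st[i,4]),c[i].round(1).tolist()) for i in range(1,N)])
```

```text
s5 red [(16, [378.2, 125.4]), (8, [357.9, 141.9]), (16, [389.8, 144.1])]
s5 yel [(1, [377.0, 112.0]), (16, [358.2, 124.4])]
t5 red [(24, [230.7, 185.0]), (23, [226.3, 198.9]), (7, [234.9, 196.9]), (15, [233.2, 220.7])]
t5 yel [(24, [228.1, 221.7])]
```

View pics/s5z.png

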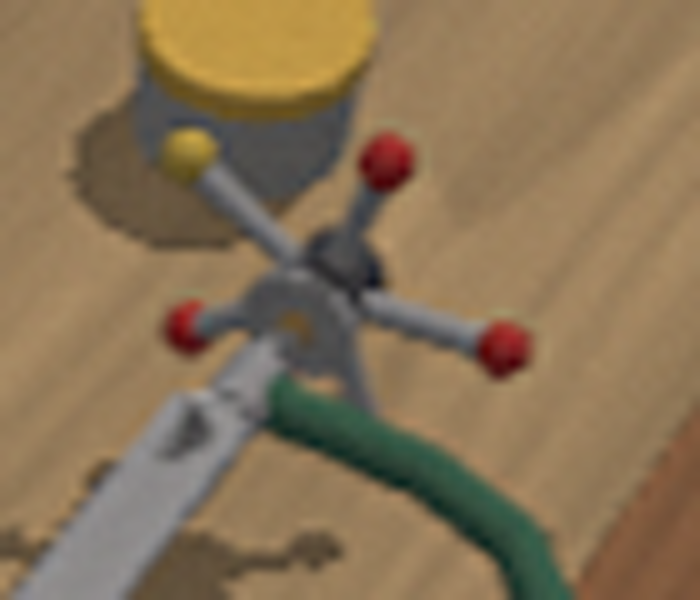

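View pics/t5z.png

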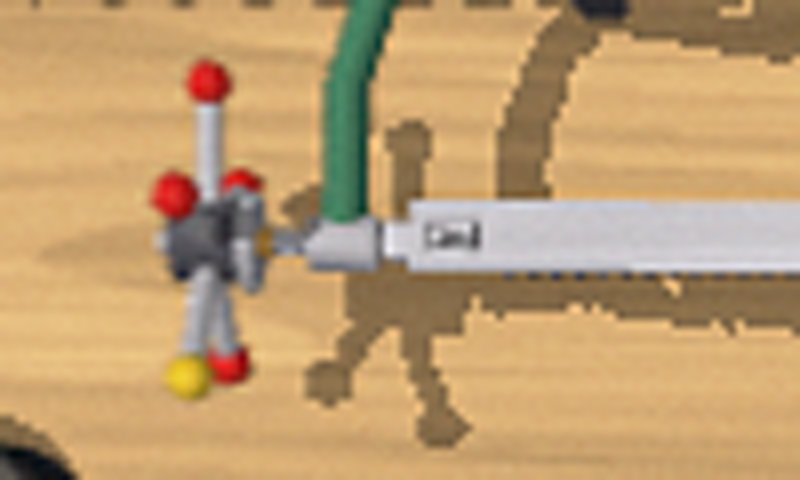

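```bash
cat >> h.py <<'E'
from scipy.optimize import least_squares
def wheelfit(s,t,pairs):
    """pairs: list of (k72, scene uv or None, top uv or None); k-th arm angle=th+72k from -x toward up (y'>0 up)"""
    a=-0.0172
    ey=np.array([-0.0172,1,0]);ex=np.array([1,0.0172,0])
    def ball(c,th,k):
        A=th+np.radians(72*k); return c+.055*(-np.cos(A)*ex+np.sin(A)*np.array([0,0,1]))
    def f(q):
        c=q[:3]; r=[]
        for k,a,b in pairs:
            X=ball(c,q[3],k)
            if a is not None: r+=list(proj(s,X)[0]+q[4:6]-a)
            if b is not None: r+=list(proj(t,X)[0]+q[6:8]-b)
        r+=list((c-[.5646,.2905,.080])/.001)+list(q[4:8]/1.0)
        return r
    q=least_squares(f,[.5646,.2905,.08,.5,0,0,0,0]).x
    print('c',q[:3].round(4),'yellow deg',np.degrees(q[3]).round(1),'off',q[4:].round(2),'res',np.round(f(q),1))
    return q
E
python3 - <<'E'
from h import *
s,t=load('s5'),load('t5')
P=[(0,(358.6,124.8),(228.1,221.7)),(1,(378.2,125.4),(226.3,198.9)),(2,(389.8,144.1),(230.7,185.0)),(-1,(358.3,142.3),(233,220.7))]
for k,a,b in P: print(k,*tri([(s,a),(t,b)]))
wheelfit(s,t,P)
E
```

```text
0 [0.51709758 0.28700203 0.11179557] [np.float64(1.9737764646117137), np.float64(1.973776464611885)]
1 [0.57548082 0.28766163 0.13898719] [np.float64(1.3887191159206798), np.float64(1.388719115920443)]
2 [0.61889887 0.28787872 0.09183738] [np.float64(1.601916590791675), np.float64(1.601916590791994)]
-1 [0.52291022 0.28787696 0.04538221] [np.float64(2.123768769708237), np.float64(2.1237687697080334)]
c [0.5645 0.2904 0.0801] yellow deg 29.8 off [ 0.25 -0.55  0.77  0.41] res [-0.3  0.1 -0.2 -0.   0.   0.3 -0.2  0.  -0.   0.3 -0.3  0.1  0.  -0.2
 -0.1 -0.5 -0.1 -0.1  0.1  0.3 -0.5  0.8  0.4]
```

Run:
```python
from h import *
togo([0.5145,0.2905,0.125],[-0.0172,1,0])
```

```text
togo [85.7  0.  63.8] 0.06
```

```bash
python3 -m creep '[[0,20,0.5,40,0],[0,50,0.5,64,0],[0,75,0.5,64,0],[0,84,0.5,64,0],[0,84,0.5,64,0]]'
python3 -c "
from h import *
stt()"
python3 -m creep '[[0,6,0,0,0],[0,10,0,0,0],[0,14,0,0,0],[0,18,0,-1,0],[0,22,0,-2,0],[0,26,0,-3,0],[0,30,0,-4,0],[0,34,0,-5,0],[0,38,0,-6,0],[0,38,0,-6,0]]'
python3 - <<'E'
from h import *
for i in range(3):
    stt(); grab('scene','s6') if i==0 else env.get_image('top')
E
```

```text
time_s: 14.35
tcp_pos: [0.5136, 0.2906, 0.1256]
tcp_rot: [-0.007, 0.708, 0.006, 0.706]
contact_force: [-0.2, -0.6, -0.2]
grip_width: 0.0002
t 14.35 p [0.5136 0.2906 0.1256] F [-0.15 -0.61 -0.15] M [-0.01  0.   -0.  ] w 0.0002 j [-0.83  0.47  0.27  1.87 -0.17  0.83  1.12]
time_s: 15.35
tcp_pos: [0.5086, 0.2917, 0.0894]
tcp_rot: [-0.006, 0.707, 0.007, 0.707]
contact_force: [-0.9, -0.2, 0.7]
grip_width: -0.0002
t 15.35 p [0.5086 0.2917 0.0894] F [-0.9  -0.18  0.69] M [0.07 0.24 0.03] w -0.0002 j [-0.82  0.51  0.26  1.9  -0.18  0.75  1.13]
t 15.4 p [0.5089 0.2916 0.0894] F [-1.2   1.21  1.77] M [ 0.12  0.16 -0.07] w 0.0001 j [-0.82  0.51  0.26  1.9  -0.18  0.75  1.13]
t 15.45 p [0.509  0.2914 0.0894] F [-0.24  0.3   3.23] M [ 0.13  0.19 -0.02] w -0.0003 j [-0.82  0.51  0.26  1.9  -0.18  0.75  1.13]
```

```bash
python3 -m creep '[[0,4,0,-1,0],[0,8,0,-1,0],[0,12,0,-2,0],[0,16,0,-2,0],[0,20,0,-2,0]]'
python3 -c "
from h import *
stt()"
python3 -m creep '[[0,3,0,0,0],[0,4,0,0,0]]'
python3 - <<'E'
from h import *
stt();d=grab('scene','s7')
cv2.imwrite('pics/s7z.png',cv2.resize(d['img'][110:170,340:410],None,fx=8,fy=8,interpolation=cv2.INTER_CUBIC))
E
```

```text
time_s: 16.0
tcp_pos: [0.509, 0.2915, 0.07]
tcp_rot: [-0.006, 0.706, 0.007, 0.709]
contact_force: [2.1, -0.1, 6.4]
grip_width: 0.0002
t 16.0 p [0.509  0.2915 0.07  ] F [ 2.12 -0.12  6.4 ] M [ 0.03 -0.52  0.01] w 0.0002 j [-0.82  0.54  0.25  1.92 -0.19  0.7   1.14]
time_s: 16.2
tcp_pos: [0.5082, 0.2914, 0.0664]
tcp_rot: [-0.006, 0.706, 0.007, 0.708]
contact_force: [-5.4, -1.5, 18.8]
grip_width: -0.0001
t 16.2 p [0.5082 0.2914 0.0664] F [-5.36 -1.52 18.8 ] M [-0.39  0.41 -0.06] w -0.0001 j [-0.81  0.55  0.24  1.92 -0.2   0.7   1.14]
```

View pics/s7z.png

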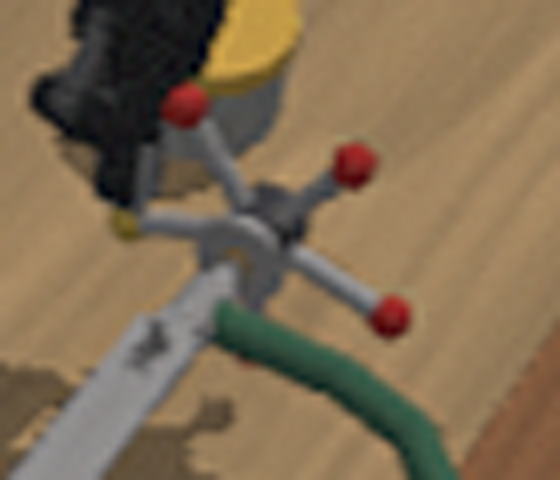

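```bash
python3 -m creep '[[0,-4,0,-6,0],[0,-25,0,-8,0],[0,-60,0,-8,0],[0,-85,0,-8,0],[0,-85,0,-8,0]]'
cat > see.py <<'E'
from h import *
import sys
n=sys.argv[1]; stt()
s=grab('scene','s'+n)
im=s['img'];h=cv2.cvtColor(im,cv2.COLOR_BGR2HSV)
for nm,lo,hi in (('red',(0,140,70),(8,255,255)),('yel',(22,130,80),(35,255,255))):
    m=cv2.inRange(h,lo,hi); k=np.zeros_like(m);k[100:175,335:410]=m[100:175,335:410]
    N,_,st,c=cv2.connectedComponentsWithStats(k)
    print(nm,[(int(st[i,4]),c[i].round(1).tolist()) for i in range(1,N)])
cv2.imwrite('pics/s%sz.png'%n,cv2.resize(im[110:170,340:410],None,fx=8,fy=8,interpolation=cv2.INTER_CUBIC))
# predicted ball pixels for phases
c=np.array([.5645,.2904,.0801]);ex=np.array([1,.0172,0]);ez=np.array([0,0,1])
for A in range(-40,330,10):
    a=np.radians(A);print(A,(proj(s,c+.055*(-np.cos(a)*ex+np.sin(a)*ez))[0]+[.25,-.55]).round(1).tolist(),end=' ')
E
python3 see.py 8
```

```text
time_s: 16.75
tcp_pos: [0.5008, 0.2916, 0.1532]
tcp_rot: [-0.005, 0.705, 0.008, 0.709]
contact_force: [-0.2, 0.5, 0.2]
grip_width: -0.0001
t 16.75 p [0.5008 0.2916 0.1532] F [-0.2   0.46  0.24] M [-0.02 -0.01 -0.02] w -0.0001 j [-0.86  0.41  0.29  1.88 -0.15  0.86  1.09]
red [(18, [362.9, 122.8]), (19, [383.8, 129.9]), (12, [388.1, 148.6])]
yel [(1, [377.0, 112.0]), (7, [363.0, 119.6]), (13, [355.4, 136.8])]
-40 [358.0, 141.5] -30 [356.6, 138.9] -20 [355.6, 136.2] -10 [355.2, 133.6] 0 [355.2, 131.1] 10 [355.8, 128.7] 20 [356.8, 126.6] 30 [358.4, 124.9] 40 [360.4, 123.5] 50 [362.8, 122.6] 60 [365.5, 122.1] 70 [368.4, 122.2] 80 [371.5, 122.8] 90 [374.7, 123.9] 100 [377.7, 125.4] 110 [380.6, 127.4] 120 [383.3, 129.7] 130 [385.6, 132.2] 140 [387.4, 135.0] 150 [388.7, 137.8] 160 [389.6, 140.7] 170 [389.8, 143.4] 180 [389.5, 145.9] 190 [388.7, 148.2] 200 [387.4, 150.1] 210 [385.7, 151.7] 220 [383.5, 152.8] 230 [381.1, 153.5] 240 [378.4, 153.8] 250 [375.6, 153.5] 260 [372.7, 152.9] 270 [369.8, 151.8] 280 [367.0, 150.3] 290 [364.3, 148.5] 300 [361.9, 146.4] 310 [359.7, 144.1] 320 [358.0, 141.5]
```

View pics/s8z.png

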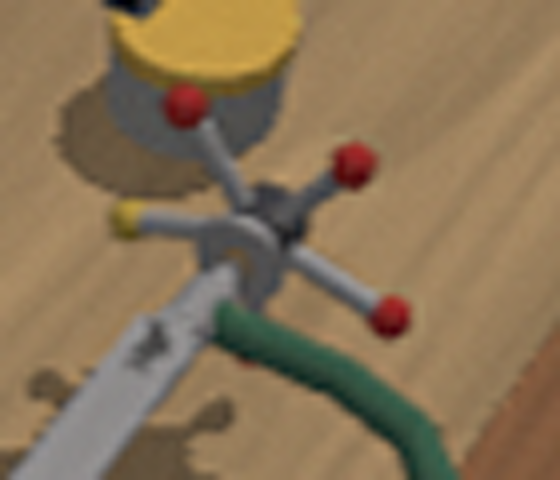

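```bash
python3 -m creep '[[0,4,-1,15,0],[0,14,-1,22,0],[0,20,-1,22,0],[0,24,-1,22,0],[0,28,-1,19,0],[0,32,-1,16,0],[0,36,-1,14,0],[0,40,-1,12,0],[0,44,-1,11,0],[0,48,-1,10,0],[0,52,-1,8,0],[0,56,-1,7,0],[0,59,-1,7,0],[0,62,-1,7,0],[0,64,-1,6,0],[0,66,-1,6,0]]'
python3 -c "
from h import *
stt()"
python3 -m creep '[[0,2,0,0,0],[0,4,0,-1,0]]'
python3 -c "
from h import *
stt()"
python3 -m creep '[[0,2,0,0,0],[0,4,0,-1,0],[0,6,0,-1,0]]'
python3 -c "
from h import *
stt()"
```

```text
time_s: 18.4
tcp_pos: [0.5046, 0.2898, 0.0828]
tcp_rot: [-0.007, 0.707, 0.006, 0.707]
contact_force: [-1.8, 0.2, 6.0]
grip_width: -0.0
t 18.4 p [0.5046 0.2898 0.0828] F [-1.79  0.19  5.96] M [ 0.1   0.33 -0.01] w -0.0 j [-0.82  0.52  0.26  1.92 -0.19  0.73  1.13]
time_s: 18.6
tcp_pos: [0.5044, 0.2899, 0.079]
tcp_rot: [-0.006, 0.707, 0.006, 0.707]
contact_force: [1.4, 1.2, 6.4]
grip_width: 0.0001
t 18.6 p [0.5044 0.2899 0.079 ] F [1.37 1.21 6.37] M [ 0.02 -0.38  0.06] w 0.0001 j [-0.82  0.52  0.25  1.92 -0.19  0.72  1.13]
time_s: 18.9
tcp_pos: [0.5045, 0.2899, 0.0735]
tcp_rot: [-0.006, 0.706, 0.006, 0.708]
contact_force: [2.4, -1.0, 6.1]
grip_width: -0.0002
t 18.9 p [0.5045 0.2899 0.0735] F [ 2.45 -0.97  6.13] M [ 0.01 -0.61 -0.01] w -0.0002 j [-0.82  0.53  0.25  1.92 -0.19  0.71  1.13]
```

```bash
python3 -m creep '[[0,2,0,-1,0],[0,4,0,-2,0],[0,6,0,-2,0]]'
python3 -m creep '[[0,-4,0,-3,0],[0,-25,0,-5,0],[0,-60,0,-5,0],[0,-85,0,-5,0],[0,-85,0,-5,0]]'
python3 see.py 9
```

```text
time_s: 19.2
tcp_pos: [0.5019, 0.2898, 0.0673]
tcp_rot: [-0.006, 0.707, 0.006, 0.708]
contact_force: [0.0, 0.2, 7.2]
grip_width: 0.0001
time_s: 19.7
tcp_pos: [0.4973, 0.2904, 0.1553]
tcp_rot: [-0.005, 0.706, 0.007, 0.708]
contact_force: [0.1, -0.2, 1.1]
grip_width: 0.0001
t 19.7 p [0.4973 0.2904 0.1553] F [ 0.1  -0.21  1.09] M [ 0.06  0.03 -0.01] w 0.0001 j [-0.86  0.41  0.29  1.89 -0.15  0.86  1.09]
red [(20, [362.8, 122.6]), (18, [384.2, 129.9]), (14, [355.3, 136.1]), (16, [388.4, 149.4])]
yel [(1, [376.0, 112.0]), (8, [363.5, 119.5])]
-40 [358.0, 141.5] -30 [356.6, 138.9] -20 [355.6, 136.2] -10 [355.2, 133.6] 0 [355.2, 131.1] 10 [355.8, 128.7] 20 [356.8, 126.6] 30 [358.4, 124.9] 40 [360.4, 123.5] 50 [362.8, 122.6] 60 [365.5, 122.1] 70 [368.4, 122.2] 80 [371.5, 122.8] 90 [374.7, 123.9] 100 [377.7, 125.4] 110 [380.6, 127.4] 120 [383.3, 129.7] 130 [385.6, 132.2] 140 [387.4, 135.0] 150 [388.7, 137.8] 160 [389.6, 140.7] 170 [389.8, 143.4] 180 [389.5, 145.9] 190 [388.7, 148.2] 200 [387.4, 150.1] 210 [385.7, 151.7] 220 [383.5, 152.8] 230 [381.1, 153.5] 240 [378.4, 153.8] 250 [375.6, 153.5] 260 [372.7, 152.9] 270 [369.8, 151.8] 280 [367.0, 150.3] 290 [364.3, 148.5] 300 [361.9, 146.4] 310 [359.7, 144.1] 320 [358.0, 141.5]
```

View pics/s9z.png

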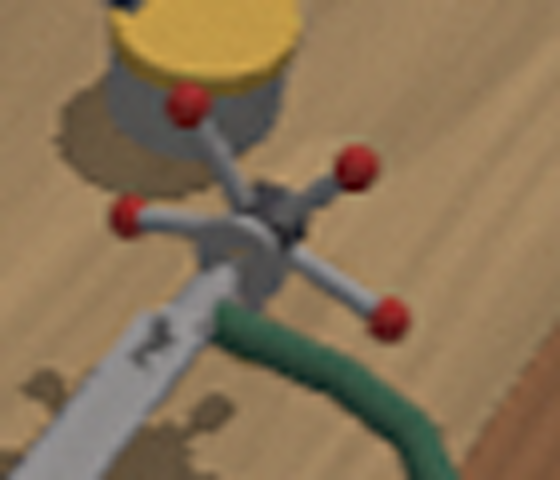

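```bash
cat > feel.py <<'E'
from h import *
st=env.state();p=st['tcp_pos'];F=st['contact_force']
s=np.clip((p[2]-.008-.0801)/.055,-1,1);c=np.sqrt(1-s*s)
print('th %.1f Ft %.2f  F %s p %s'%(np.degrees(np.arcsin(s)),F[2]*c+F[0]*(s+.145),np.round(F,1),np.round(p,4)))
E
python3 -m creep '[[0,6,0,18,0],[0,16,0,25,0],[0,22,0,25,0],[0,26,0,25,0],[0,30,0,22,0],[0,34,0,19,0],[0,37,0,18,0],[0,40,0,16,0]]'; python3 feel.py
python3 -m creep '[[0,3,0,-1,0],[0,6,0,-2,0],[0,9,0,-3,0]]'; python3 feel.py
python3 -m creep '[[0,3,0,-1,0],[0,6,0,-2,0],[0,9,0,-3,0]]'; python3 feel.py
```

```text
time_s: 20.55
tcp_pos: [0.5097, 0.2902, 0.1123]
tcp_rot: [-0.007, 0.708, 0.007, 0.706]
contact_force: [-5.2, -0.9, 11.3]
grip_width: -0.0002
th 26.1 Ft 7.07  F [-5.2 -0.9 11.3] p [0.5097 0.2902 0.1123]
time_s: 20.85
tcp_pos: [0.507, 0.2902, 0.1031]
tcp_rot: [-0.007, 0.708, 0.007, 0.706]
contact_force: [-5.4, -0.0, 10.9]
grip_width: 0.0002
th 15.9 Ft 8.25  F [-5.4 -0.  10.9] p [0.507  0.2902 0.1031]
time_s: 21.15
tcp_pos: [0.5038, 0.2902, 0.094]
tcp_rot: [-0.007, 0.708, 0.007, 0.706]
contact_force: [-3.7, 0.4, 9.0]
grip_width: -0.0001
th 6.2 Ft 8.05  F [-3.7  0.4  9. ] p [0.5038 0.2902 0.094 ]
```

```bash
python3 -m creep '[[0,1.5,0,0,0],[0,3,0,0,0]]'; python3 feel.py
python3 -m creep '[[0,1.5,0,0,0],[0,3,0,0,0]]'; python3 feel.py
python3 -m creep '[[0,1.5,0,0,0],[0,3,0,0,0]]'; python3 feel.py
```

```text
time_s: 21.35
tcp_pos: [0.5039, 0.2901, 0.091]
tcp_rot: [-0.007, 0.708, 0.007, 0.706]
contact_force: [-4.8, 1.1, 8.3]
grip_width: -0.0004
th 3.1 Ft 7.37  F [-4.8  1.1  8.3] p [0.5039 0.2901 0.091 ]
time_s: 21.55
tcp_pos: [0.5038, 0.2901, 0.088]
tcp_rot: [-0.007, 0.708, 0.007, 0.706]
contact_force: [-4.6, -0.5, 8.2]
grip_width: 0.0002
th -0.1 Ft 7.54  F [-4.6 -0.5  8.2] p [0.5038 0.2901 0.088 ]
time_s: 21.75
tcp_pos: [0.5038, 0.2901, 0.085]
tcp_rot: [-0.007, 0.708, 0.007, 0.706]
contact_force: [-4.6, -0.2, 9.2]
grip_width: 0.0001
th -3.2 Ft 8.77  F [-4.6 -0.2  9.2] p [0.5038 0.2901 0.085 ]
```

```bash
for i in 1 2 3; do python3 -m creep '[[0,1,0,0,0]]' >/dev/null; python3 feel.py; done
python3 -m creep '[[0,1,0,0,0]]' >/dev/null; python3 feel.py
```

```text
th -4.4 Ft 8.50  F [-4.6 -0.5  8.8] p [0.5037 0.29   0.0839]
th -5.4 Ft 8.23  F [-4.7 -0.2  8.5] p [0.5036 0.2901 0.0829]
th -6.4 Ft 8.72  F [-5.2 -0.5  9. ] p [0.5035 0.2901 0.0819]
th -7.5 Ft 8.94  F [-4.4  0.5  9.1] p [0.5035 0.2901 0.0809]
```

```bash
python3 -m creep '[[0,-4,0,0,0],[0,-6,0,7,0],[0,-6,0,8,0],[0,-6,0,8,0],[0,-4,0,8,0],[0,-2,0,8,0],[0,-1,0,8,0],[0,0,0,8,0]]' >/dev/null; python3 feel.py
for i in 1 2 3 4 ; do python3 -m creep '[[0,1,0,0,0]]' >/dev/null; python3 feel.py; done
```

```text
th -6.8 Ft -0.04  F [-0.1 -0.  -0. ] p [0.5137 0.29   0.0816]
th -7.5 Ft 6.70  F [-2.2 -1.7  6.8] p [0.5138 0.29   0.0809]
th -8.1 Ft 8.53  F [-3.2 -1.8  8.6] p [0.5138 0.29   0.0804]
th -8.9 Ft 8.55  F [-2.6 -1.4  8.6] p [0.5138 0.29   0.0796]
th -9.9 Ft 7.67  F [-2.1 -1.8  7.7] p [0.5138 0.29   0.0786]
```

```bash
for i in 1 2 3 4 5; do python3 -m creep '[[0,1,0,0,0]]' >/dev/null; python3 feel.py; done
```

```text
th -10.9 Ft 8.34  F [-3.4 -1.5  8.3] p [0.5139 0.2901 0.0777]
th -12.0 Ft 8.60  F [-3.3 -0.5  8.6] p [0.5139 0.29   0.0767]
th -13.0 Ft 8.86  F [-2.2 -0.6  8.9] p [0.514  0.2901 0.0757]
th -14.1 Ft 8.99  F [-2.1 -1.2  9. ] p [0.514  0.29   0.0747]
th -15.1 Ft 12.98  F [-4.  -2.5 13. ] p [0.5141 0.2901 0.0738]
```

```bash
python3 -m creep '[[0,-4,0,0,0],[0,-4,0,-6,0],[0,-4,0,-6,0],[0,-4,0,-6,0],[0,-2,0,-6,0],[0,-1,0,-6,0],[0,0,0,-6,0]]' >/dev/null; python3 feel.py
for i in 1 2 3 4 ; do python3 -m creep '[[0,1,0,0,0]]' >/dev/null; python3 feel.py; done
```

```text
th -15.6 Ft 9.28  F [-2.8 -0.3  9.3] p [0.5081 0.29   0.0733]
th -16.5 Ft 8.92  F [-1.9 -1.8  9. ] p [0.5082 0.29   0.0725]
th -17.5 Ft 10.10  F [-2.4 -1.4 10.2] p [0.5083 0.29   0.0716]
th -18.5 Ft 8.49  F [-1.3 -0.7  8.7] p [0.5084 0.29   0.0707]
th -19.5 Ft 9.23  F [-1.5 -0.9  9.5] p [0.5086 0.29   0.0697]
```

```bash
for i in 1 2 3; do python3 -m creep '[[0,1,0,0,0]]' >/dev/null; python3 feel.py; done
python3 -m creep '[[0,-4,0,-3,0],[0,-25,0,-5,0],[0,-60,0,-5,0],[0,-87,0,-5,0],[0,-87,0,-5,0]]' >/dev/null
python3 see.py 10 | head -3
```

```text
th -20.6 Ft 9.82  F [-1.2 -0.7 10.2] p [0.5088 0.29   0.0688]
th -21.6 Ft 9.03  F [-1.1 -1.7  9.4] p [0.509  0.29   0.0679]
th -22.4 Ft 16.86  F [-3.5 -2.9 17.3] p [0.5089 0.29   0.0671]
t 25.75 p [0.505  0.291  0.1564] F [ 0.16  0.32 -0.17] M [-0.04 -0.08 -0.02] w -0.0001 j [-0.86  0.42  0.29  1.87 -0.15  0.87  1.1 ]
red [(20, [362.9, 122.6]), (16, [383.9, 129.7]), (2, [383.5, 133.0]), (14, [355.2, 136.6])]
yel [(1, [376.0, 112.0]), (1, [355.0, 117.0]), (8, [363.5, 119.5]), (16, [388.3, 149.2])]
```

View pics/s10z.png

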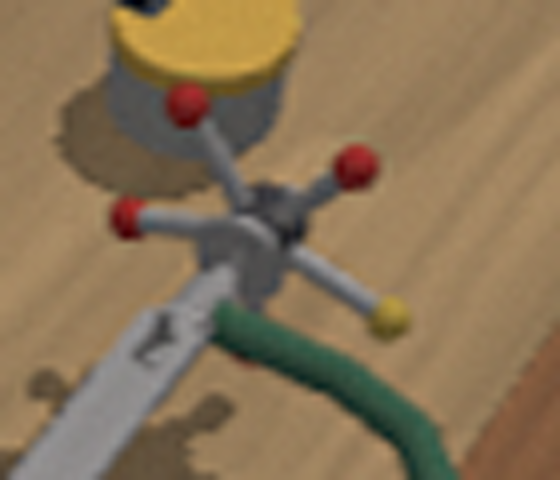

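```bash
python3 -m creep '[[0,30,0,-5,0],[0,60,0,-5,0],[0,80,0,-2,0],[0,86,0,-0.5,0],[0,86,0,-0.5,0],[0,86,0,-0.5,0]]' >/dev/null; python3 feel.py
for i in 1 2 3 4 ; do python3 -m creep '[[0,1,0,0,0]]' >/dev/null; python3 feel.py; done
```

```text
th -22.7 Ft -0.52  F [ 0.1  0.7 -0.5] p [0.5027 0.2898 0.0669]
th -22.9 Ft -0.57  F [ 0.2 -0.5 -0.6] p [0.5033 0.2902 0.0667]
th -24.2 Ft 0.95  F [0.2 0.7 1.1] p [0.5031 0.2902 0.0656]
th -25.0 Ft 10.02  F [-2.6 -0.8 10.3] p [0.5032 0.2902 0.0648]
th -25.8 Ft 9.08  F [-2.  -1.3  9.4] p [0.5034 0.2902 0.0642]
```

```bash
for i in 1 2 3 ; do python3 -m creep '[[0,1,0,0,0]]' >/dev/null; python3 feel.py; done
```

```text
th -26.8 Ft 9.10  F [-0.8 -1.6  9.9] p [0.5036 0.2902 0.0633]
th -27.8 Ft 8.31  F [-0.6 -1.1  9.2] p [0.5039 0.2902 0.0624]
th -28.8 Ft 9.26  F [-0.1 -0.9 10.5] p [0.5041 0.2902 0.0616]
```

```bash
python3 -m creep '[[0,-4,0,-2,0],[0,-25,0,-5,0],[0,-60,0,-5,0],[0,-92,0,-5,0],[0,-92,0,-5,0],[0,-92,0,-5,0]]' >/dev/null
python3 see.py 11 | head -3
```

```text
t 27.7 p [0.4974 0.29   0.1525] F [-0.63 -0.11 -0.63] M [ 0.01  0.06 -0.  ] w 0.0001 j [-0.87  0.41  0.3   1.89 -0.15  0.86  1.1 ]
red [(17, [361.5, 123.1]), (18, [382.6, 128.9]), (11, [355.5, 137.6]), (1, [371.0, 155.0])]
yel [(2, [359.5, 120.0]), (3, [364.0, 120.3]), (1, [370.0, 120.0]), (19, [388.8, 148.2])]
```

View pics/s11z.png

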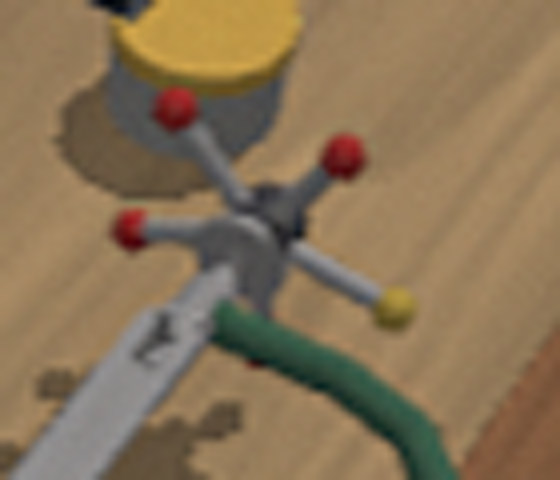

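```bash
python3 -m creep '[[0,4,0.5,15,0],[0,14,0.5,23,0],[0,21,0.5,23,0],[0,23,0.5,23,0],[0,24,0.5,23,0],[0,24,0.5,23,0]]' >/dev/null; python3 feel.py
for i in 1 2 3; do python3 -m creep '[[0,1,0,0,0]]' >/dev/null; python3 feel.py; done
```

```text
th 45.7 Ft -0.76  F [-0.4 -0.2 -0.6] p [0.5199 0.2906 0.1275]
th 45.0 Ft -0.18  F [-0.4  0.7  0.3] p [0.5202 0.2909 0.127 ]
th 44.1 Ft 4.61  F [-2.5 -1.8  9.4] p [0.5203 0.291  0.1264]
th 43.8 Ft 6.86  F [-5.5 -1.8 15.9] p [0.5204 0.291  0.1261]
```

```bash
for i in 1 2 3 4; do python3 -m creep '[[0,0.8,0,-0.8,0]]' >/dev/null; python3 feel.py; done
```

```text
th 43.7 Ft 9.72  F [-2.9 -2.7 16.8] p [0.5204 0.291  0.1261]
th 43.3 Ft 10.48  F [-3.6 -4.  18.5] p [0.5201 0.291  0.1258]
th 42.4 Ft 9.23  F [-4.5 -2.2 17.5] p [0.5193 0.291  0.1252]
th 41.3 Ft 10.62  F [-4.3 -2.3 18.7] p [0.5185 0.291  0.1244]
```

```bash
python3 -m creep '[[0,-5,0,-1,0],[0,-30,0,-10,0],[0,-70,0,-50,0],[0,-100,0,-80,0],[0,-100,0,-80,0],[0,-100,0,-80,0]]' 
python3 see.py 12 | head -3
python3 - <<'E'
from h import *
a=grab('top','t12')['img']
cv2.imwrite('pics/t12z.png',cv2.resize(a[145:285,165:485],None,fx=2.5,fy=2.5,interpolation=cv2.INTER_CUBIC))
b=load('s12')['img']; cv2.imwrite('pics/s12b.png',cv2.resize(b[90:260,270:420],None,fx=3.5,fy=3.5,interpolation=cv2.INTER_CUBIC))
E
```

```text
time_s: 29.65
tcp_pos: [0.4369, 0.2898, 0.2226]
tcp_rot: [-0.006, 0.707, 0.008, 0.708]
contact_force: [0.2, -0.2, -0.4]
grip_width: -0.0
t 29.65 p [0.4369 0.2898 0.2226] F [ 0.17 -0.18 -0.44] M [-0.01 -0.03  0.02] w -0.0 j [-0.97  0.24  0.31  1.94 -0.09  0.97  0.98]
red [(22, [360.9, 123.3]), (17, [382.2, 127.9]), (10, [356.3, 138.0])]
yel [(2, [376.5, 112.0]), (1, [375.0, 117.0]), (6, [361.5, 120.2]), (20, [389.1, 147.9])]
```

View pics/t12z.png

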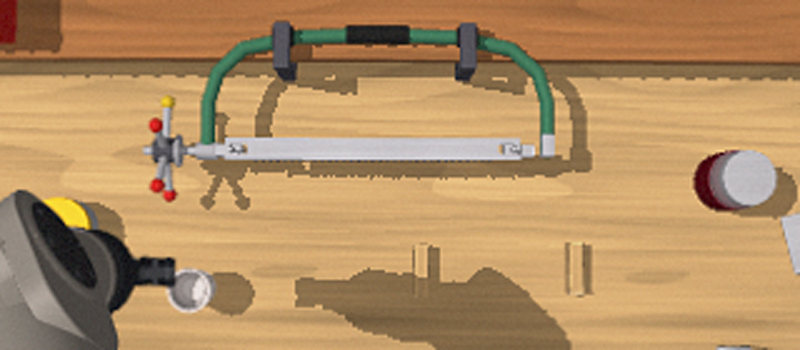

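View pics/s12b.png

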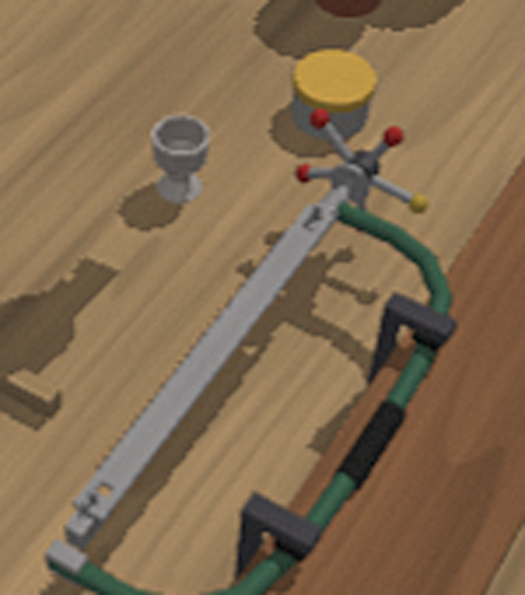

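```bash
python3 -c "
from h import *
stt(); print(env.close_job())"
```

```text
t 29.75 p [0.4373 0.2888 0.221 ] F [-1.    0.68 -0.95] M [-0.03  0.    0.  ] w 0.0002 j [-0.97  0.24  0.31  1.94 -0.09  0.97  0.98]
the job is handed in; nothing more can be done
None
```

I fitted the blade and wound it taut, then handed the job in at about 29.8 s, with the robot clear of everything.

**Blade:** It lies flat on both seats with a pin up through each slot and the teeth away from the bow. The last top and scene pictures confirm this. Pressing it onto its seats took about 14 N.

**Wheel:** I pushed four arms down in turn, for about 3.5 rad in all. The force at the ball was about 6 N while slack. The last readings in motion were 9.2 to 10.6 N, averaging about 10.

**Limits of the force check:**
- The readings scatter by about ±0.6 N, and how friction is counted shifts them by up to another 0.6 N. The stroke before the last gave a little less, about 9.1 to 9.4 N, so the final force is about 10 N, give or take 0.5 N.
- A few readings jumped to 13–19 N when the next arm's ball touched the finger from the side, or when I pushed an arm high on its arc. I left those out of the estimate, apart from the last push, which I corrected for the arm's angle. All were well below the limits.

**Other objects:** The egg cup, jar and tin look to be where they were, judged by eye in the last pictures.

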